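# Load the bottom test plate from the magazine into the scanning fixture

### The job

Pull the bottom test plate, the one whose end pokes out of the stack magazine, straight out through the slot so that the other three settle down flat in the magazine. Slide it flat, long way in, under the lips and the sensor bridge of the scanning fixture until it is fully home against the end stop; only then push the bolt by its knob all the way across behind the plate. Leave the spool, the jar and the marker stand where they are.

Things in the scene. Friction and masses are not known exactly. Their poses are not given: they have to be found in the camera images.
- magazine: Grey open-frame stack magazine on a dark pedestal, fixed. Origin: on the bench under the stack's middle; plates leave along its -x; y left, z up. Plates lie on a floor 30 mm above the bench. Upright guides 6 mm thick on all four sides, 160 mm above the bench at the top, leave 134 (x) by 57 mm (y) inside. Floor ends at x = -67 mm, pedestal under it at -33 mm: open air below the end that pokes out.
- magazine_slot (a point): Middle of the slot, at the outer face of the front guides (magazine x = -73 mm), 35 mm above the bench. The slot is 15 mm high, so only the lowest plate passes. The guides rise straight above the end that pokes out, so a gripper there must lean back some 25 to 35 degrees, its body towards the magazine's -x.
- plate1_mid (a point): Bottom plate: bare aluminium, 130 mm long (its x), 54 mm wide (y), 10 mm thick (z), about 0.19 kg. This point is its centre, half-way up. It lies on the magazine floor, its -x end sticking out 36 to 46 mm in front of the guides: grasp that end across the 54 mm width. It is clear of the slot once its centre is at x = -138 mm in the magazine's frame.
- plate2_mid (a point): Centre of the second plate, same shape, lying on plate1 wholly inside the guides; it drops 10 mm when plate1 has gone.
- plate3_mid (a point): Centre of the third plate, same shape, on plate2.
- plate4_mid (a point): Centre of the top plate, same shape, on plate3.
- fixture: Scanning fixture on a black perforated plate 8 mm thick (x -105 to 95, y -80 to 165 mm), fixed. Origin: on the bench below the centre of a plate that is home. A plate goes in along +x, flat, its length along x. The floor is 30 mm above the bench: 90 mm wide from x = -7 mm on; only a 24 mm wide tongue from -65 to -7 mm, so fingers can straddle the plate there.
- fixture_home (a point): Where the centre of plate1 is when fully home: over the fixture's origin, 35 mm above the bench. Side rails 58 mm apart run from x = 0 to the end stop, its face at x = 65.5 mm; before them a flared entry from x = -21 mm, about 76 mm wide. Lips from x = 7 mm on leave 16 mm above the floor. The sensor bridge spans x = 15 to 45 mm, 38 to 72 mm above the floor at the middle.
- bolt (a joint): Slide bolt of the fixture, in m: 0 withdrawn, 0.080 fully across. It slides along the fixture's -y at x = -85 to -69 mm, 28 to 42 mm above the bench, 4 mm behind the end of a plate that is home; a plate that is not home blocks it. It starts at 0 to 0.012, its tip 68 to 56 mm to the +y side of the middle; about 2 N moves it and it stays where left.
- bolt_knob (a point): The bolt's upright black knob, 16 mm in diameter, from 42 to 82 mm above the bench; this point is on its axis, 82 mm above the bench, at its top. It stands at fixture x = -77 mm, y = 130 mm when the bolt is withdrawn and y = 50 mm when it is fully across.
- spool: Bystander: spool lying flat, 100 mm in diameter, 50 mm high. Origin at its underside.
- jar: Bystander: jar, 60 mm in diameter, 90 mm high. Origin at its underside.
- marker: Bystander: black marker ball on a round steel stand, 60 mm foot, 94 mm high. Origin at its underside.

How it is judged:
By the outcome, as a careful person would: the job done as asked, in the order asked, and still so for the second after the job is handed in, with the robot touching nothing.
It also fails if it takes over 62 s, if anything falls off the work surface, if the arm or the gripper's body presses on something with over 40 N, if the wrist force passes 120 N, or if a joint passes its speed limit or range.

### The arm

A 6-joint arm with a two-finger parallel gripper is mounted at the origin on the work surface. World frame = base frame: x ahead of the robot, y to its left, z up, the work surface at z = 0. Lengths are in mm, angles in rad, forces in N, time in s.
With the tool pointing down it reaches from about 275 to 825 mm from the base axis. Payload 4.9 kg.
Tool frame: the origin (TCP) lies at the very end of the fingers, on their centre line; the grasp point (between the pads) lies 19 mm behind it; z points along the fingers, y is the direction in which the jaws open and shut (so a half turn about z gives the same grasp; the last joint's range is limited). The gripper opens to 85 mm and grips with 20 to 120 N. Pads are 22 mm wide; open, the fingers measure 114 mm over their backs; the gripper's body (76 mm by 85 mm) begins 54 mm behind the grasp point. The pads swing forward as they close: fully open they stand 13 mm farther back than shut.
Start: joints at [0.995, 0.326, -0.193, 1.052, 0, 1.437], TCP at [235.159, 497.211, 231.281] pointing down, gripper open.
Joint ranges: [-2.65, 2.65], [-0.97, 1.79], [-1.3, 1.35], [-1.93, 2.1], [-1.47, 1.37], [-3.14, 3.14]. Speed limits (rad/s): [2.57, 2.57, 3.14, 3.14, 3.14, 3.14].

### API

Orientations are given as a 3x3 rotation matrix whose columns are the frame's x, y, z axes.
In Python, from plant import bot gives the robot as it stands.
- The arm moves only by the tool servo_tool, never from a script. Its argument "rows" is a list of rows, each a list of 6 numbers: the shift along the tool's x, y, z as a fraction of full scale, then the turn, a rotation vector about the tool's x, y, z as a fraction of full scale. A call has 1 to 12 rows; each row shifts and turns the commanded pose from where the row before left it, along the tool's axes as they then stand; what a row does not reach is not made up. Full scale, the value 1, is 0.15 m for a shift and 360 degrees for a turn. A row lasts 1/8 s, in which the tool goes at most 62.5 mm and 10.7 degrees, less where a joint would pass 70% of its speed; a pose out of reach is approached as far as the arm can. A call with a number of a shift or a turn outside -1 to 1 is refused whole. A call with a gripper value outside its range is refused whole. "gripper" is the closure in counts, from 0 (fully open) to 255 (shut), set as the call begins (left out, the last holds). The fingers move at their own pace and stop on an object; "newtons" is the grip in N (left out, the last holds). Time passes only in rows, so rows that do not move let the fingers close. It gives the time, the measured TCP pose, the force and the opening at its end, in the units of the state.
- bot.sense(): the state, without advancing time (a new reading comes with each control period).
- bot.get_image(name): name is "side" or "top" or "wrist"; returns the picture (480x640x3 uint8, red, green, blue); there is no depth.
- bot.camera_info(name): a dict with "mtx" (3x3 intrinsics, pixels), "k1" (the pictures are not rectified: a ray, as slopes to the right and down, at radius r is drawn at 1 + k1 r^2 times it, then the intrinsics apply), "pose" (4x4, takes a point from camera to world coordinates). Camera axes: x right, y down, z forward; pixel columns grow to the right and rows downward; lengths in mm; the calibration is good to about 2 mm. A picture is of the moment at which its call begins: read the wrist's pose just before it. camera_info takes no time and is no camera call; for the wrist camera it gives the pose at the moment of the call.
- bot.job_done(): hands the job in, once; it reports no verdict.
Trained networks look in the newest picture that a camera, given by its name, has taken for a name from the list of things; names that differ only in an ending like _2 or _b are one class to them, and where a whole thing is asked for, a point or a joint stands for the part that bears it (a point fixed in the world has none). Each returns a list of dicts, best first, with "confidence" (0 to 1); they miss things now and then, are a little off and sometimes report something else, mostly with a low value. They report only what shows in the picture. A call takes as long as a camera call.
- bot.masks_of(camera, label): "pixels" (480x640 bool, what is visible of it) and "box" ([left, top, right, bottom] in pixels, round what is visible of it).
The state is a dict: "time_s": time; "qpos": joint angles; "joint_velocities": joint speeds; "joint_torque": joint torques, N m; "tcp_pos": TCP position; "eef_rot": TCP orientation; "ft_force": force on the tool from outside, world axes, zero at the start; "torque": the same for the moment, N m; "gripper_width": opening from 0.0 (shut) to 1.0 (fully open).
Only numpy, scipy, OpenCV 4.12 (cv2) and the standard library are available. Lean on these libraries where they do the work, as an engineer would, in place of code of your own. Each camera call takes 0.05 s, during which the arm holds its last target.

## Working session

There is one attempt and no reset: what is moved stays moved. The work goes in short steps, Python scripts to look and compute and a tool call to move; the robot and the scene stay as the last step left them, time stands still between calls to the robot, and variables do not carry over. Pictures are saved under pics/ and viewed, and the job is handed in when it is done.

Besides the shell and the picture viewer there is one more tool, called as name([rows], argument=value, ...), one row to a line, values as JSON. servo_tool: Moves the arm, as the interface text tells. Its arguments: {"type":"object","properties":{"rows":{"type":"array","items":{"type":"array","items":{"type":"number"}}},"gripper":{"type":"number"},"newtons":{"type":"number"}},"required":["rows"]}

```bash
ls; mkdir -p pics
python3 - <<'E'
from plant import bot
import cv2,numpy as np
s=bot.sense(); print(s)
for n in ["side","top","wrist"]:
    i=bot.get_image(n); cv2.imwrite(f"pics/{n}0.png",i[:,:,::-1]); np.save(f"{n}0.npy",i)
    c=bot.camera_info(n); print(n,c)
E
```

```text
pics
{'time_s': 0.0, 'qpos': array([ 9.94799020e-01,  3.26972103e-01, -1.93555206e-01,  1.05199579e+00,
        4.88230780e-06,  1.43661995e+00]), 'joint_velocities': array([ 0.00043956,  0.00154761,  0.00053398,  0.00123409, -0.00017442,
        0.00147583]), 'joint_torque': array([ 8.97614354e-04, -4.43397689e+01,  2.62441278e+01,  1.53508340e-02,
       -8.21018875e-05,  1.14934417e-05]), 'tcp_pos': array([234.83801974, 496.71829272, 230.49734777]), 'eef_rot': array([[-9.03974443e-01,  4.27585447e-01, -9.44618414e-04],
       [ 4.27586425e-01,  9.03973318e-01, -1.44549795e-03],
       [ 2.35835955e-04, -1.71059921e-03, -9.99998509e-01]]), 'ft_force': array([0.36414436, 0.03667012, 0.53582237]), 'torque': array([ 0.01510772, -0.00602777, -0.01632907]), 'gripper_width': 1.0000730653787275}
side {'mtx': array([[489.23557724,   0.        , 326.13938026],
       [  0.        , 489.23557724, 240.26984929],
       [  0.        ,   0.        ,   1.        ]]), 'k1': -0.12267493586263789, 'pose': array([[-9.98810848e-01, -2.92647769e-02,  3.89931194e-02,
         5.99889640e+02],
       [-
[... 639 characters left out ...]
2e-03, -1.44548759e-01, -9.89478312e-01,
         1.36823046e+03],
       [ 0.00000000e+00,  0.00000000e+00,  0.00000000e+00,
         1.00000000e+00]])}
wrist {'mtx': array([[416.25970865,   0.        , 313.2813326 ],
       [  0.        , 416.25970865, 245.24501122],
       [  0.        ,   0.        ,   1.        ]]), 'k1': -0.08505163868372678, 'pose': array([[ 4.27935050e-01,  8.64936424e-01,  2.62214751e-01,
         1.67610712e+02],
       [ 9.03808647e-01, -4.09132926e-01, -1.25459870e-01,
         5.28082886e+02],
       [-1.23412283e-03,  2.90680635e-01, -9.56819338e-01,
         3.72147922e+02],
       [ 0.00000000e+00,  0.00000000e+00,  0.00000000e+00,
         1.00000000e+00]])}
```

View pics/top0.png

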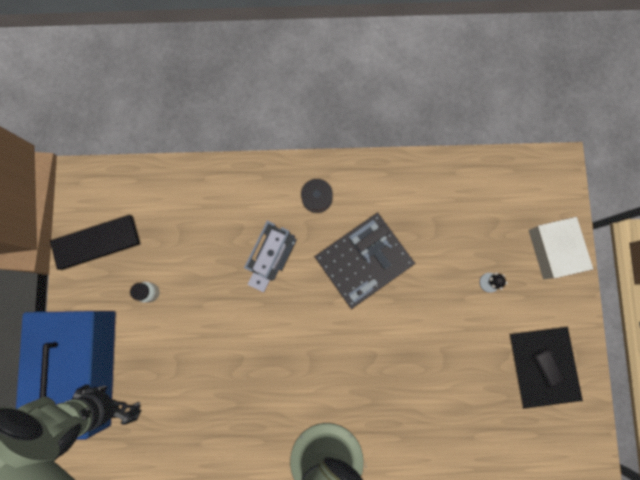

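View pics/side0.png

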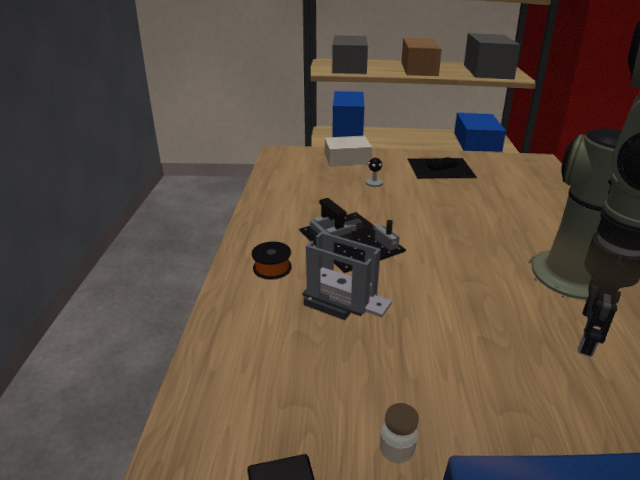

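View pics/wrist0.png

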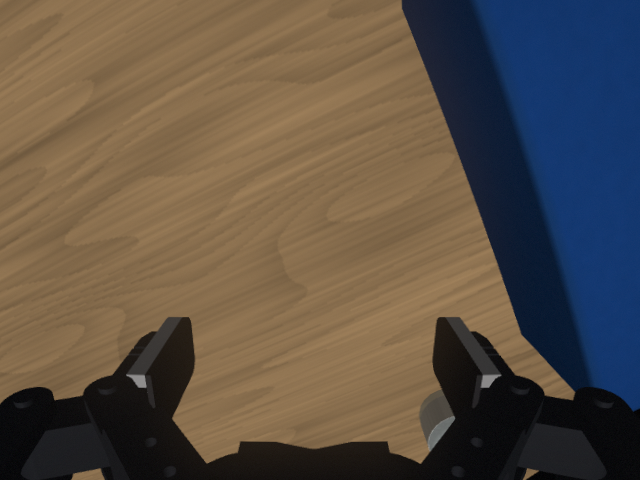

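```bash
cat > h.py <<'E'
import numpy as np,cv2
from plant import bot
def dist(c): return np.array([c['k1'],0,0,0,0.])
def proj(c,P):
    T=np.linalg.inv(c['pose']); P=np.atleast_2d(np.array(P,float))
    return cv2.projectPoints(P.reshape(-1,1,3),cv2.Rodrigues(T[:3,:3])[0],T[:3,3],c['mtx'],dist(c))[0].reshape(-1,2)
def back(c,uv,z):
    uv=np.array(uv,float).reshape(-1,1,2)
    n=cv2.undistortPoints(uv,c['mtx'],dist(c)).reshape(-1,2)
    d=np.c_[n,np.ones(len(n))]@c['pose'][:3,:3].T; o=c['pose'][:3,3]
    z=np.broadcast_to(z,len(n))
    return o+d*((z-o[2])/d[:,2])[:,None]
def crop(img,x0,y0,x1,y1,s,name):
    cv2.imwrite(name,cv2.resize(img[y0:y1,x0:x1,::-1],None,fx=s,fy=s,interpolation=cv2.INTER_CUBIC))
E
python3 - <<'E'
from h import *
i=np.load("top0.npy"); crop(i,230,170,430,320,4,"pics/top0z.png")
i=np.load("side0.npy"); crop(i,240,190,420,325,4,"pics/side0z.png")
c=bot.camera_info("top")
for n in ["magazine","fixture","bolt_knob","plate1_mid","plate4_mid","bolt","spool","jar","marker"]:
    for m in bot.masks_of("top",n)[:2]:
        ys,xs=np.nonzero(m['pixels']); print(n,m['confidence'],m['box'],xs.mean(),ys.mean(),back(c,[[xs.mean(),ys.mean()]],40))
E
```

```text
magazine 0.63 [245.9, 221.1, 292.5, 280.2] 272.3007246376812 249.79891304347825 [[616.001481   146.22178159  40.        ]]
magazine 0.27 [348.5, 277.0, 376.9, 299.5] 361.9085365853659 289.5792682926829 [[ 489.74458385 -120.0491443    40.        ]]
fixture 0.86 [312.0, 211.4, 418.1, 305.5] 363.8402750491159 259.32671905697447 [[ 580.17065457 -129.17364969   40.        ]]
plate1_mid 0.74 [245.6, 223.2, 295.1, 280.2] 272.7201166180758 250.54227405247812 [[613.70417243 144.9704941   40.        ]]
plate1_mid 0.64 [245.6, 277.4, 268.6, 289.6] 257.3083700440529 281.8237885462555 [[520.49275781 191.82731109  40.        ]]
plate4_mid 0.93 [254.9, 231.8, 286.6, 273.2] 267.9894259818731 251.98942598187313 [[609.65495902 159.30243438  40.        ]]
plate4_mid 0.58 [352.9, 278.4, 376.3, 299.2] 363.04545454545456 288.7857142857143 [[ 492.01445401 -123.52168455   40.        ]]
bolt 0.64 [351.3, 278.8, 375.3, 298.2] 361.91812865497076 289.42105263157896 [[ 490.21295967 -120.09487038   40.        ]]
spool 0.95 [301.7, 174.8, 333.0, 213.7] 316.1081677704194 194.80242825607064 [[783.25161375  10.11837186  40.        ]]
spool 0.42 [350.2, 279.6, 378.1, 299.9] 362.3212121212121 289.2060606060606 [[ 490.82090757 -121.31867534   40.        ]]
jar 0.74 [127.4, 281.6, 159.2, 302.0] 144.37226277372264 291.2773722627737 [[500.5494083  529.82909859  40.        ]]
marker 0.7 [475.6, 271.9, 505.0, 285.3] 491.34204275534444 281.26603325415675 [[ 504.8834613  -506.96573413   40.        ]]
marker 0.23 [300.2, 175.1, 333.5, 215.4] 316.19292604501607 194.62915326902464 [[783.79225057   9.84576309  40.        ]]
```

View pics/top0z.png

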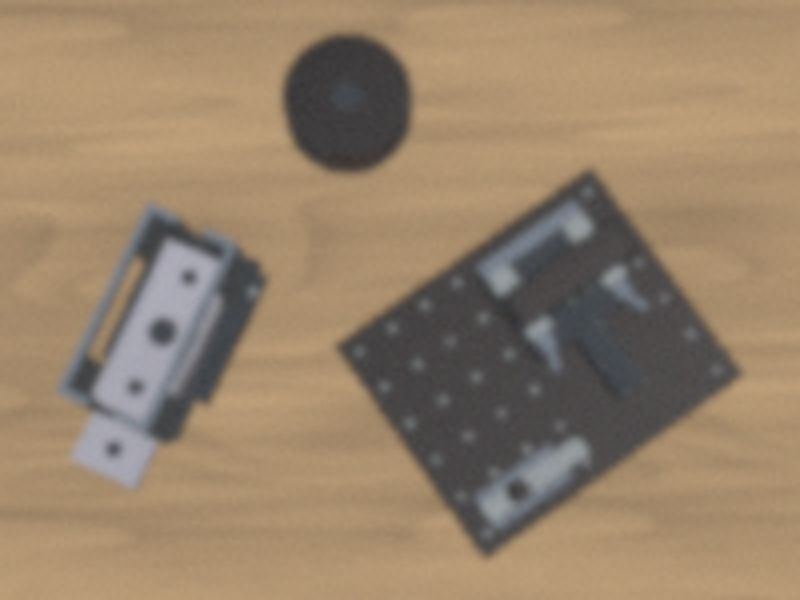

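View pics/side0z.png

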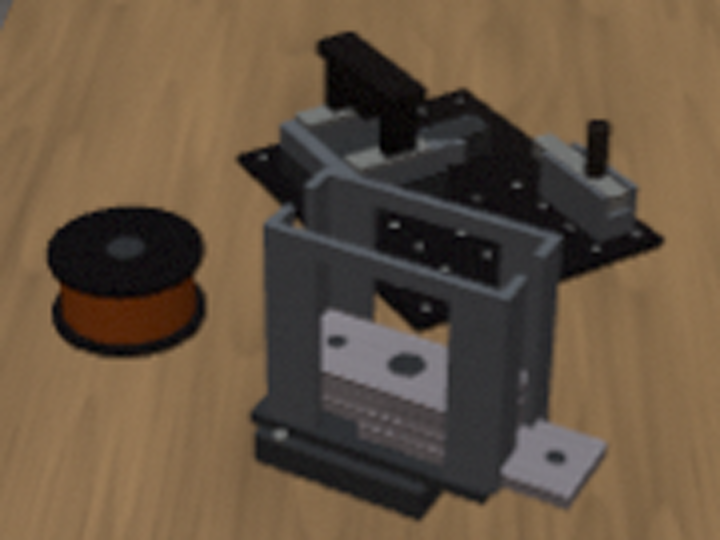

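Run:
```python
from h import *
T=bot.camera_info("top");S=bot.camera_info("side")
z=lambda p:[(a/4+230,b/4+170) for a,b in p]
w=lambda p:[(a/4+240,b/4+190) for a,b in p]
A=back(T,z([(590,170),(740,372),(487,553),(340,345)]),8)   # (95,-80),(-105,-80),(-105,165),(95,165)
B=back(S,w([(238,158),(425,328),(662,240),(465,90)]),8)
print(A.round(1));print(B.round(1))
M=np.array([(95,-80),(-105,-80),(-105,165),(95,165)],float)
def fit(W):
    mc,wc=M.mean(0),W[:,:2].mean(0)
    a=M-mc;b=W[:,:2]-wc
    th=np.arctan2((a[:,0]*b[:,1]-a[:,1]*b[:,0]).sum(),(a*b).sum())
    R=np.array([[np.cos(th),-np.sin(th)],[np.sin(th),np.cos(th)]])
    t=wc-R@mc; return np.degrees(th),t,np.abs((M@R.T+t)-W[:,:2]).max(),R
f=fit(A);print(f[:3])
for r in range(4):
    B2=np.roll(B,r,axis=0); f2=fit(B2); print(r,f2[:3])
# knob top
print('knob', back(T,z([(518,488)]),82),back(S,w([(598,124)]),82))
# plate1 end corners z=40
print(back(T,z([(70,460),(135,490)]),40)); print(back(S,w([(607,438),(570,503)]),40))
# plate4 top z=70 corners, holes centre
print('p4',back(T,z([(188,277),(162,331),(135,387)]),70),back(T,z([(113,449)]),40))
print('p4s',back(S,w([(337,342),(407,365)]),70),back(S,w([(556,457)]),40))
```

```text
[[ 729.7 -180.2    8. ]
 [ 568.3 -288.8    8. ]
 [ 435.4  -89.7    8. ]
 [ 596.9   18.3    8. ]]
[[ 732.3 -171.2    8. ]
 [ 595.    30.     8. ]
 [ 436.1  -79.7    8. ]
 [ 568.7 -281.5    8. ]]
(np.float64(33.80433391849726), array([ 610.36359058, -167.62145374]), np.float64(4.093845673554824))
0 (np.float64(-87.24164149354038), array([ 540.81213022, -132.62975591]), np.float64(266.83318750059505))
1 (np.float64(32.86854537640978), array([ 610.28717986, -158.57323072]), np.float64(166.7969016426032))
2 (np.float64(92.7583585064596), array([ 625.2324088 , -118.55081545]), np.float64(266.83318750059516))
3 (np.float64(-147.13145462359023), array([555.75735915, -92.60734064]), np.float64(166.7969016426032))
knob [[ 481.3640641  -109.50064861   82.        ]] [[ 483.23204169 -105.56507812   82.        ]]
[[511.735026   221.19942554  40.        ]
 [488.24922845 172.68961119  40.        ]]
[[491.9280166  173.89140118  40.        ]
 [515.23918934 230.1009642   40.        ]]
p4 [[643.19082087 128.43027232  70.        ]
 [603.35076785 147.98701887  70.        ]
 [562.39811263 168.11881909  70.        ]] [[519.15087748 189.01127387  40.        ]]
p4s [[645.32995449 132.06966451  70.        ]
 [604.97751802 151.70392181  70.        ]] [[521.19014242 191.87555439  40.        ]]
```

```bash
cat >> h.py <<'E'
from scipy.spatial.transform import Rotation as Ro
from scipy.linalg import logm
def Rtool(psi,lean,back_az):
    """tool z down, leaning so body goes toward azimuth back_az by lean deg; tool y at azimuth psi (deg)"""
    y=np.array([np.cos(np.radians(psi)),np.sin(np.radians(psi)),0])
    b=np.array([np.cos(np.radians(back_az)),np.sin(np.radians(back_az)),0])
    z=-np.sin(np.radians(lean))*b+np.array([0,0,-np.cos(np.radians(lean))])
    return np.c_[np.cross(y,z),y,z]
def plan(p,R,n=None,p0=None,R0=None):
    s=bot.sense(); p0=s['tcp_pos'] if p0 is None else p0; R0=s['eef_rot'] if R0 is None else R0
    d=R0.T@(np.array(p)-p0); rv=Ro.from_matrix(R0.T@R).as_rotvec()
    ang=np.degrees(np.linalg.norm(rv))
    # straight-line world path with constant rotation about fixed axis: per-row local shift
    if n is None: n=int(np.ceil(max(np.linalg.norm(d)/45,ang/8,1)))
    rows=[]
    for k in range(n):
        Rk=Ro.from_rotvec(rv*k/n).as_matrix()
        rows.append(np.r_[Rk.T@(d/n)/150,rv/n/(2*np.pi)].round(4).tolist())
    print("n",n,"d",d.round(1),"ang",round(ang,1)); print(rows)
    return rows
E
python3 - <<'E'
from h import *
az=-26.2; m=np.array([np.cos(np.radians(az)),np.sin(np.radians(az)),0])
g=np.array([603.5,149,35])-98*m
R=Rtool(az+90,30,az+180)
p=g+19*R[:,2]-150*R[:,2]
print(p); plan(p,R)
E
```

```text
[456.79825656 221.18620693 148.4493279 ]
n 9 d [-318.4 -154.8   82.9] ang 30.0
[[-0.2358, -0.1146, 0.0614, 0.0001, -0.0093, 0.0003], [-0.2321, -0.1142, 0.075, 0.0001, -0.0093, 0.0003], [-0.2275, -0.1138, 0.0885, 0.0001, -0.0093, 0.0003], [-0.2221, -0.1134, 0.1016, 0.0001, -0.0093, 0.0003], [-0.2161, -0.113, 0.1144, 0.0001, -0.0093, 0.0003], [-0.2092, -0.1125, 0.1268, 0.0001, -0.0093, 0.0003], [-0.2017, -0.1121, 0.1388, 0.0001, -0.0093, 0.0003], [-0.1935, -0.1117, 0.1504, 0.0001, -0.0093, 0.0003], [-0.1846, -0.1114, 0.1614, 0.0001, -0.0093, 0.0003]]
```

servo_tool([
  [-0.236,-0.115,0.061,0,-0.0093,0],
  [-0.232,-0.114,0.075,0,-0.0093,0],
  [-0.228,-0.114,0.088,0,-0.0093,0],
  [-0.222,-0.113,0.102,0,-0.0093,0],
  [-0.216,-0.113,0.114,0,-0.0093,0],
  [-0.209,-0.113,0.127,0,-0.0093,0],
  [-0.202,-0.112,0.139,0,-0.0093,0],
  [-0.194,-0.112,0.15,0,-0.0093,0],
  [-0.185,-0.111,0.161,0,-0.0093,0],
  [0,0,0,0,0,0],
  [0,0,0,0,0,0],
], gripper=0)

```text
time_s: 1.98
tcp_pos: [458.9, 223.0, 149.2]
eef_rot: [[-0.782, 0.428, 0.453], [0.37, 0.904, -0.214], [-0.501, 0.0, -0.865]]
ft_force: [-0.4, -1.1, 0.9]
gripper_width: 0.995
```

Run:
```python
from h import *
s=bot.sense(); print(s['time_s'],s['tcp_pos'],s['eef_rot'].round(3),s['qpos'].round(2))
c=bot.camera_info("wrist"); i=bot.get_image("wrist"); np.save("wr1.npy",i); np.save("wr1c.npy",c,allow_pickle=True)
cv2.imwrite("pics/wr1.png",i[:,:,::-1])
```

```text
1.975 [458.90450051 223.03102449 149.20122938] [[-0.782  0.428  0.453]
 [ 0.37   0.904 -0.214]
 [-0.501  0.    -0.865]] [ 0.56  0.2  -0.75  0.32 -0.44  0.93]
```

View pics/wr1.png

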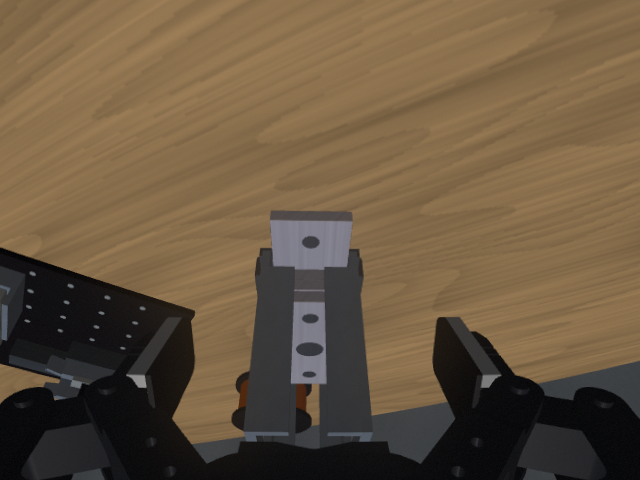

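Run:
```python
from h import *
i=np.load("wr1.npy"); crop(i,240,200,380,305,5,"pics/wr1z.png")
```

```text
(no output)
```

View pics/wr1z.png

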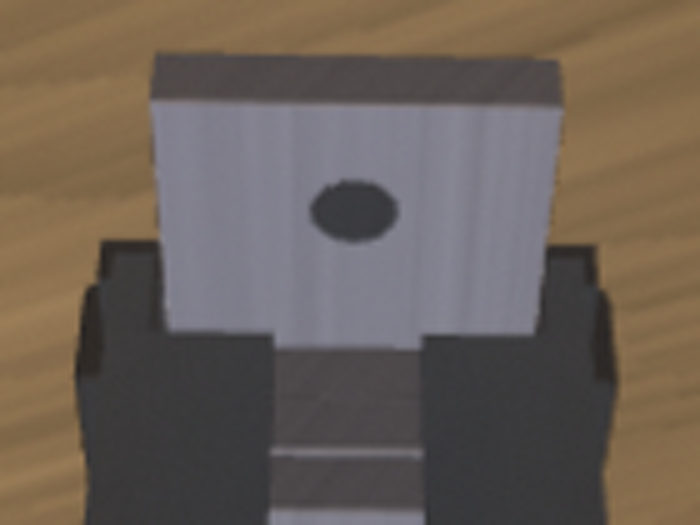

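Run:
```python
from h import *
c=np.load("wr1c.npy",allow_pickle=True).item()
w=lambda p:[(a/5+240,b/5+200) for a,b in p]
P=back(c,w([(152,100),(562,105),(354,211),(167,332),(538,334)]),[40,40,40,45,45]); print(P.round(1))
e=P[0]-P[1]; print("width",np.linalg.norm(e),"az",np.degrees(np.arctan2(e[1],e[0]))-90)
Q=back(c,[(310.5,318.5),(309.5,349),(309,374.5)],70); print(Q.round(1)); d=Q[2]-Q[0]; print(np.degrees(np.arctan2(d[1],d[0])),np.linalg.norm(d))
# guides' top outer front corners etc
S=back(c,w([(152,53),(560,60)]),30);print(S.round(1))
```

```text
[[490.8 176.7  40. ]
 [514.2 224.   40. ]
 [520.6 191.2  40. ]
 [526.9 158.9  45. ]
 [549.8 206.   45. ]]
width 52.759545982174856 az -206.33209606380467
[[563.5 170.5  70. ]
 [603.  150.7  70. ]
 [643.7 130.6  70. ]]
-26.469182319913447 89.54958374440781
[[491.3 175.6  30. ]
 [515.6 223.8  30. ]]
```

Run:
```python
from h import *
az=-26.4; m=np.array([np.cos(np.radians(az)),np.sin(np.radians(az)),0])
g=np.array([502.7,200.2,35])+13*m
R=Rtool(az+90,30,az+180)
p=g+22*R[:,2]
print(p); plan(p,R,n=5)
```

```text
[524.19708225 189.5287557   15.94744112]
n 5 d [  3.6  -3.  152.3] ang 1.1
[[0.0048, -0.004, 0.2031, 0.0003, 0.0001, 0.0005], [0.0047, -0.0035, 0.2031, 0.0003, 0.0001, 0.0005], [0.0046, -0.0031, 0.2031, 0.0003, 0.0001, 0.0005], [0.0045, -0.0027, 0.2031, 0.0003, 0.0001, 0.0005], [0.0044, -0.0023, 0.2031, 0.0003, 0.0001, 0.0005]]
```

servo_tool([
  [0.005,-0.004,0.2,0.0003,0,0.0005],
  [0.005,-0.0035,0.2,0.0003,0,0.0005],
  [0.005,-0.003,0.2,0.0003,0,0.0005],
  [0.0045,-0.003,0.16,0.0003,0,0.0005],
  [0.0045,-0.0025,0.1,0.0003,0,0.0005],
  [0,0,0,0,0,0],
  [0,0,0,0,0,0],
])

```text
time_s: 2.9
tcp_pos: [513.6, 194.3, 36.2]
eef_rot: [[-0.775, 0.443, 0.45], [0.384, 0.896, -0.223], [-0.502, 0.0, -0.865]]
ft_force: [0.9, -0.4, 0.4]
gripper_width: 0.997
```

Run:
```python
from h import *
i=bot.get_image("wrist"); np.save("wr2.npy",i)
cv2.imwrite("pics/wr2.png",i[:,:,::-1])
az=-26.4; m=np.array([np.cos(np.radians(az)),np.sin(np.radians(az)),0])
g=np.array([502.7,200.2,35])+13*m
R=Rtool(az+90,30,az+180)
plan(g+22*R[:,2],R,n=2)
```

```text
n 2 d [ 0.3  0.3 23.5] ang 0.2
[[0.0008, 0.0011, 0.0782, 0.0001, 0.0002, 0.0001], [0.0007, 0.0011, 0.0782, 0.0001, 0.0002, 0.0001]]
```

View pics/wr2.png

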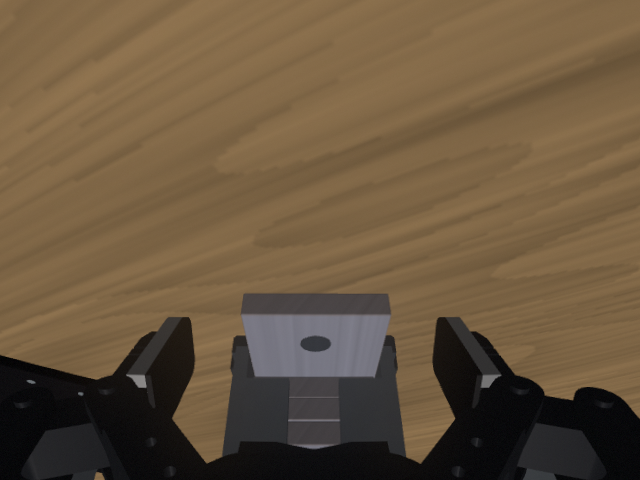

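servo_tool([
  [0.001,0.001,0.078,0,0,0],
  [0.001,0.001,0.078,0,0,0],
  [0,0,0,0,0,0],
  [0,0,0,0,0,0],
])

```text
time_s: 3.45
tcp_pos: [523.7, 188.6, 14.8]
eef_rot: [[-0.775, 0.444, 0.449], [0.384, 0.896, -0.224], [-0.502, -0.001, -0.865]]
ft_force: [-0.2, -0.1, 0.4]
gripper_width: 1.002
```

servo_tool([
  [0,0,0,0,0,0],
  [0,0,0,0,0,0],
  [0,0,0,0,0,0],
  [0,0,0,0,0,0],
  [0,0,0,0,0,0],
  [0,0,0,0,0,0],
  [0,0,0,0,0,0],
  [0,0,0,0,0,0],
], gripper=255, newtons=80)

```text
time_s: 4.45
tcp_pos: [524.0, 189.3, 15.8]
eef_rot: [[-0.775, 0.444, 0.451], [0.384, 0.896, -0.223], [-0.503, 0.0, -0.865]]
ft_force: [-3.3, 1.5, 5.1]
gripper_width: 0.611
```

Run:
```python
from h import *
s=bot.sense(); print(s['tcp_pos'],s['torque'])
i=bot.get_image("wrist"); np.save("wr3.npy",i)
cv2.imwrite("pics/wr3.png",i[:,:,::-1])
i=bot.get_image("side"); crop(i,240,190,420,325,4,"pics/side3z.png")
```

```text
[523.95962946 189.25752798  15.76535453] [ 0.15891674  0.45734471 -0.07705424]
```

View pics/wr3.png

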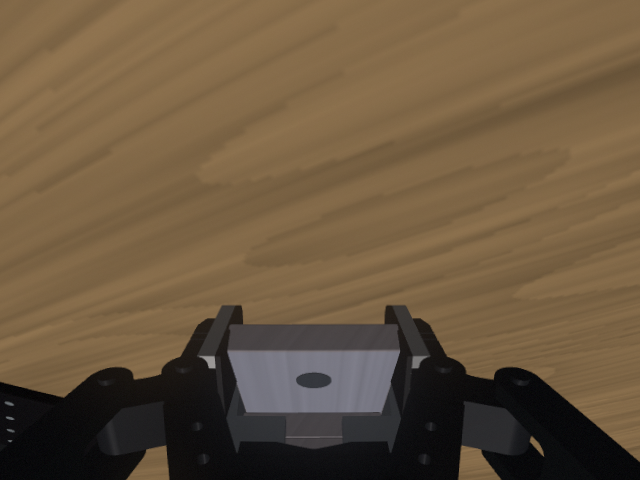

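View pics/side3z.png

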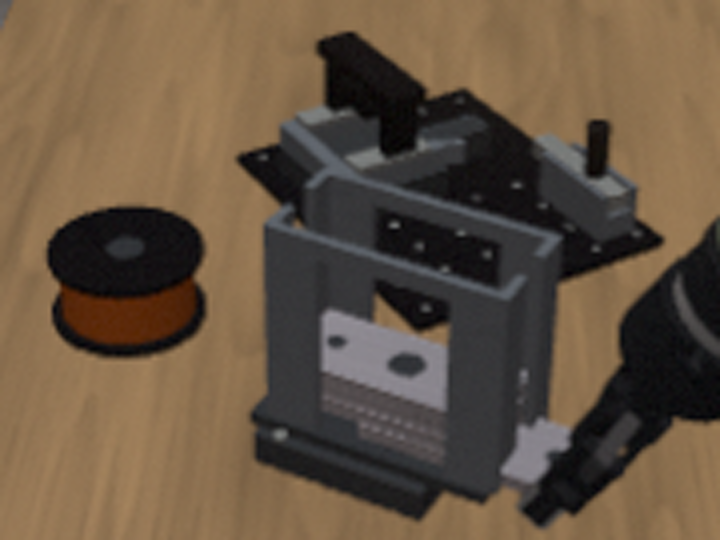

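servo_tool([
  [0.03,0,-0.0173,0,0,0],
  [0.0461,0,-0.0267,0,0,0],
  [0.0461,0,-0.0267,0,0,0],
  [0.0461,0,-0.0267,0,0,0],
  [0.0461,0,-0.0267,0,0,0],
  [0.0461,0,-0.0267,0,0,0],
])

```text
time_s: 5.3
tcp_pos: [484.6, 209.0, 15.8]
eef_rot: [[-0.773, 0.445, 0.452], [0.385, 0.895, -0.224], [-0.504, 0.001, -0.864]]
ft_force: [3.8, -2.4, 0.5]
gripper_width: 0.61
```

Run:
```python
from h import *
s=bot.sense(); print(s['tcp_pos'],s['torque'])
i=bot.get_image("wrist"); np.save("wr4.npy",i)
cv2.imwrite("pics/wr4.png",i[:,:,::-1])
i=bot.get_image("side"); crop(i,240,190,420,325,4,"pics/side4z.png")
```

```text
[484.60720045 208.95764152  15.76663021] [-0.07820559 -0.1185976  -0.01843909]
```

View pics/wr4.png

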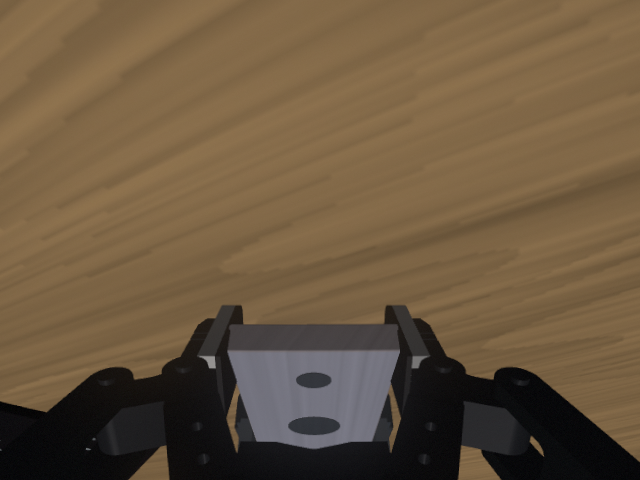

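View pics/side4z.png

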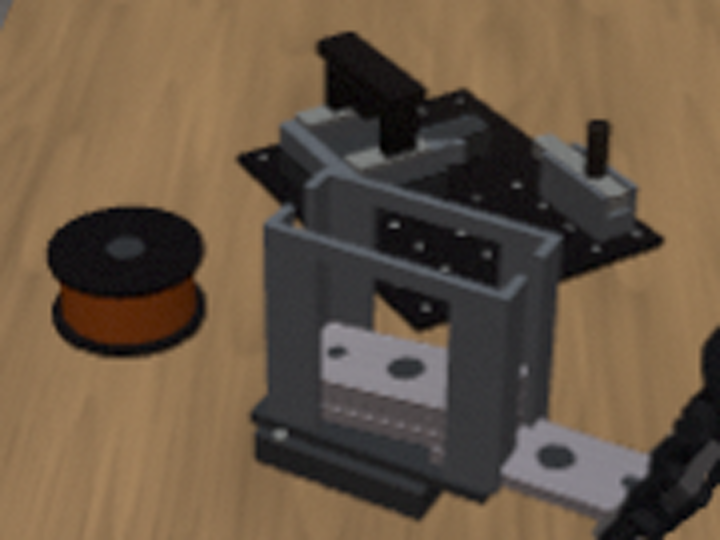

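servo_tool([
  [0.0461,0,-0.0267,0,0,0],
  [0.0461,0,-0.0267,0,0,0],
  [0.0461,0,-0.0267,0,0,0],
  [0.0461,0,-0.0267,0,0,0],
  [0.0461,0,-0.0267,0,0,0],
  [0.0461,0,-0.0267,0,0,0],
  [0.0461,0,-0.0267,0,0,0],
  [0.0461,0,-0.0267,0,0,0],
  [0.0461,0,-0.0267,0,0,0],
  [0,0,0,0,0,0],
])

```text
time_s: 6.65
tcp_pos: [418.3, 241.1, 14.9]
eef_rot: [[-0.776, 0.443, 0.449], [0.383, 0.896, -0.223], [-0.502, -0.001, -0.865]]
ft_force: [0.0, 0.1, -2.5]
gripper_width: 0.617
```

Run:
```python
from h import *
s=bot.sense(); print(s['tcp_pos'],s['torque'])
i=bot.get_image("wrist"); np.save("wr5.npy",i)
cv2.imwrite("pics/wr5.png",i[:,:,::-1])
i=bot.get_image("side"); crop(i,290,190,470,325,4,"pics/side5z.png")
i=bot.get_image("top"); crop(i,200,170,430,340,3,"pics/top5z.png")
```

```text
[418.2834995  241.13113543  14.89440517] [ 0.36602468  0.72385128 -0.02044496]
```

View pics/side5z.png

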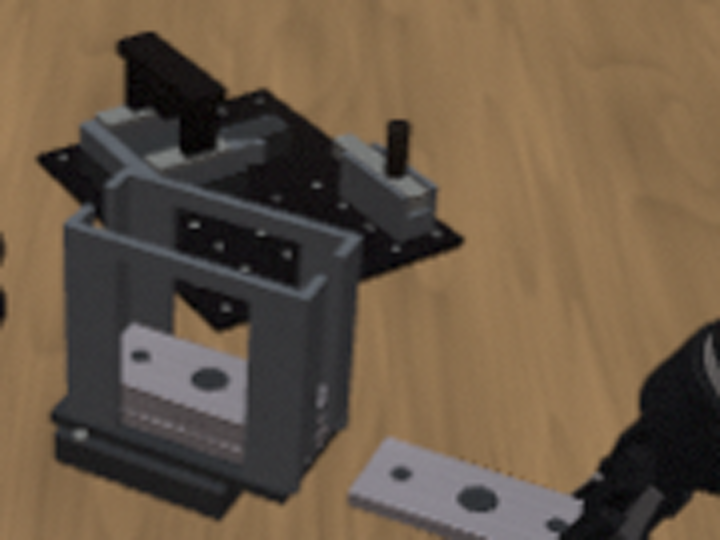

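View pics/top5z.png

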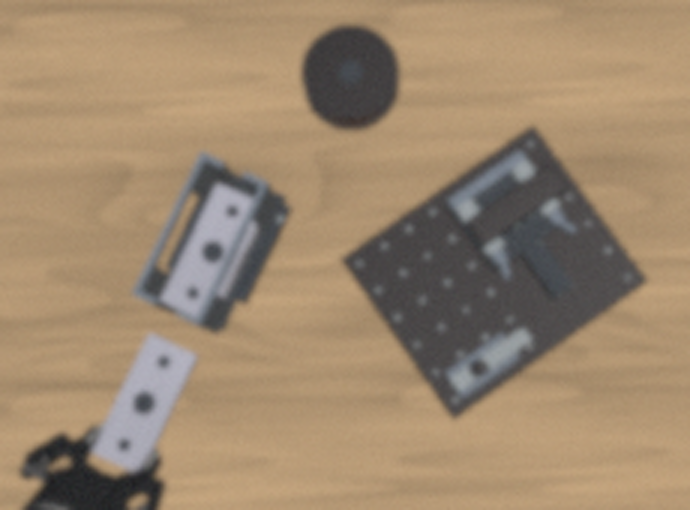

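Run:
```python
from h import *
s=bot.sense()
R0=s['eef_rot'];p0=s['tcp_pos']
p1=p0+[-20,-20,225]
plan(p1,R0,n=6)
az=33.4; m=np.array([np.cos(np.radians(az)),np.sin(np.radians(az)),0])
p2=np.array([611,-163,0])+60*m; p2[2]=240
print(p2);plan(p2,Rtool(az+90,0,0),n=12,p0=p1,R0=R0)
```

```text
n 6 d [-105.2  -26.8 -199.1] ang 0.0
[[-0.1169, -0.0298, -0.2212, 0.0, 0.0, 0.0], [-0.1169, -0.0298, -0.2212, 0.0, 0.0, 0.0], [-0.1169, -0.0298, -0.2212, 0.0, 0.0, 0.0], [-0.1169, -0.0298, -0.2212, 0.0, 0.0, 0.0], [-0.1169, -0.0298, -0.2212, 0.0, 0.0, 0.0], [-0.1169, -0.0298, -0.2212, 0.0, 0.0, 0.0]]
[ 661.0908718  -129.97115559  240.        ]
n 12 d [-337.7 -198.1  196.2] ang 66.3
[[-0.1876, -0.1101, 0.109, -0.0036, 0.0063, -0.0135], [-0.1816, -0.1281, 0.0989, -0.0036, 0.0063, -0.0135], [-0.1737, -0.1453, 0.0887, -0.0036, 0.0063, -0.0135], [-0.164, -0.1616, 0.0785, -0.0036, 0.0063, -0.0135], [-0.1526, -0.1767, 0.0683, -0.0036, 0.0063, -0.0135], [-0.1395, -0.1906, 0.0583, -0.0036, 0.0063, -0.0135], [-0.1249, -0.203, 0.0486, -0.0036, 0.0063, -0.0135], [-0.109, -0.214, 0.0392, -0.0036, 0.0063, -0.0135], [-0.0918, -0.2233, 0.0302, -0.0036, 0.0063, -0.0135], [-0.0736, -0.2309, 0.0217, -0.0036, 0.0063, -0.0135], [-0.0544, -0.2367, 0.0138, -0.0036, 0.0063, -0.0135], [-0.0345, -0.2407, 0.0066, -0.0036, 0.0063, -0.0135]]
```

View pics/wr5.png

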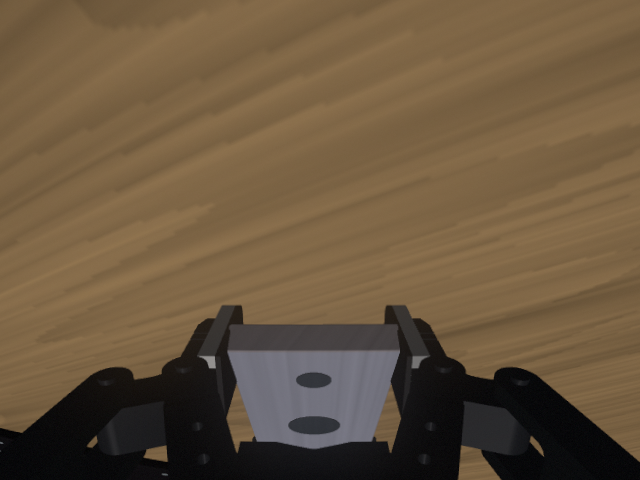

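Plate identical in grip (rear edge rows 324/350), no slip. Lift and go look at the fixture.

servo_tool([
  [-0.06,-0.015,-0.11,0,0,0],
  [-0.117,-0.03,-0.221,0,0,0],
  [-0.117,-0.03,-0.221,0,0,0],
  [-0.117,-0.03,-0.221,0,0,0],
  [-0.117,-0.03,-0.221,0,0,0],
  [-0.117,-0.03,-0.221,0,0,0],
  [-0.06,-0.015,-0.11,0,0,0],
])

```text
time_s: 7.68
tcp_pos: [400.2, 220.5, 242.4]
eef_rot: [[-0.773, 0.445, 0.452], [0.385, 0.896, -0.222], [-0.503, 0.003, -0.864]]
ft_force: [0.3, 0.8, -2.5]
gripper_width: 0.619
```

servo_tool([
  [-0.188,-0.11,0.109,-0.0036,0.0063,-0.0135],
  [-0.182,-0.128,0.099,-0.0036,0.0063,-0.0135],
  [-0.174,-0.145,0.089,-0.0036,0.0063,-0.0135],
  [-0.164,-0.162,0.079,-0.0036,0.0063,-0.0135],
  [-0.153,-0.177,0.068,-0.0036,0.0063,-0.0135],
  [-0.14,-0.191,0.058,-0.0036,0.0063,-0.0135],
  [-0.125,-0.203,0.049,-0.0036,0.0063,-0.0135],
  [-0.109,-0.214,0.039,-0.0036,0.0063,-0.0135],
  [-0.092,-0.223,0.03,-0.0036,0.0063,-0.0135],
  [-0.074,-0.231,0.022,-0.0036,0.0063,-0.0135],
  [-0.054,-0.237,0.014,-0.0036,0.0063,-0.0135],
  [-0.035,-0.241,0.007,-0.0036,0.0063,-0.0135],
])

```text
time_s: 9.18
tcp_pos: [662.1, -132.8, 240.1]
eef_rot: [[-0.834, -0.551, 0.0], [-0.551, 0.834, -0.004], [0.002, -0.003, -1.0]]
ft_force: [-0.6, 0.2, -2.2]
gripper_width: 0.616
```

servo_tool([
  [0,0,0,0,0,0],
  [0,0,0,0,0,0],
  [0,0,0,0,0,0],
])

```text
time_s: 9.55
tcp_pos: [661.0, -130.0, 240.9]
eef_rot: [[-0.835, -0.55, 0.002], [-0.55, 0.835, -0.003], [-0.0, -0.003, -1.0]]
ft_force: [-0.3, -0.3, -1.8]
gripper_width: 0.616
```

Run:
```python
from h import *
s=bot.sense(); print(s['time_s'],s['tcp_pos'],s['eef_rot'].round(3),s['qpos'].round(2))
c=bot.camera_info("wrist"); i=bot.get_image("wrist"); np.save("wr6.npy",i); np.save("wr6c.npy",c,allow_pickle=True)
cv2.imwrite("pics/wr6.png",i[:,:,::-1])
```

```text
9.55 [ 660.99232432 -130.02874175  240.86959667] [[-0.835 -0.55   0.002]
 [-0.55   0.835 -0.003]
 [-0.    -0.003 -1.   ]] [-0.3   0.56  0.19  1.2  -0.   -0.89]
```

View pics/wr6.png

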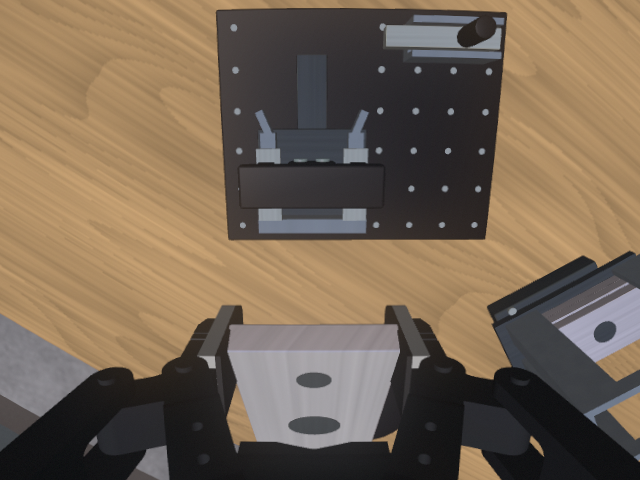

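Run:
```python
from h import *
i=np.load("wr6.npy"); crop(i,210,0,370,120,5,"pics/wr6a.png"); crop(i,210,125,370,245,5,"pics/wr6b.png"); crop(i,370,0,520,110,5,"pics/wr6c.png")
```

View pics/wr6a.png

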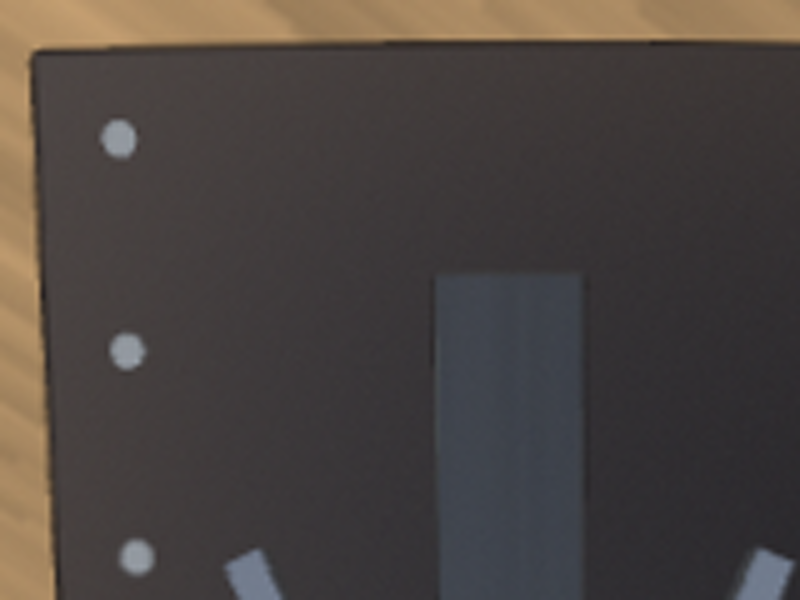

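View pics/wr6b.png

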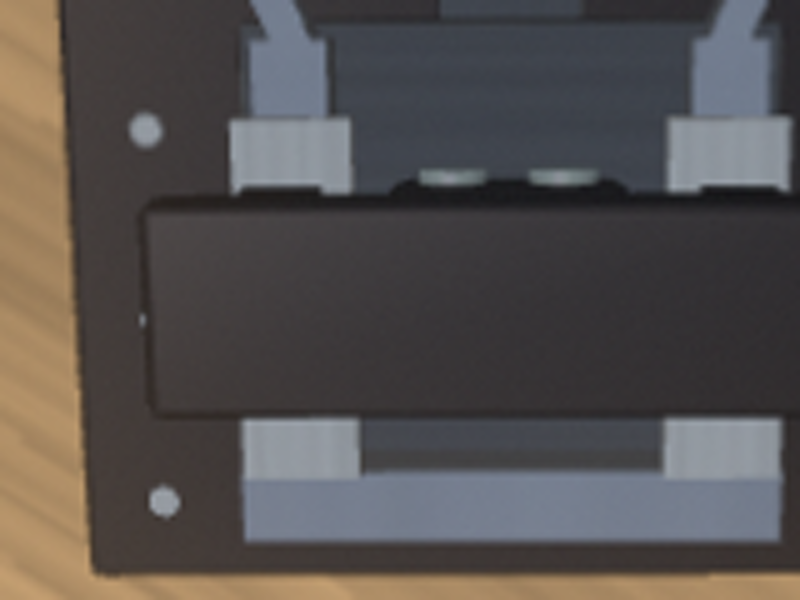

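View pics/wr6c.png

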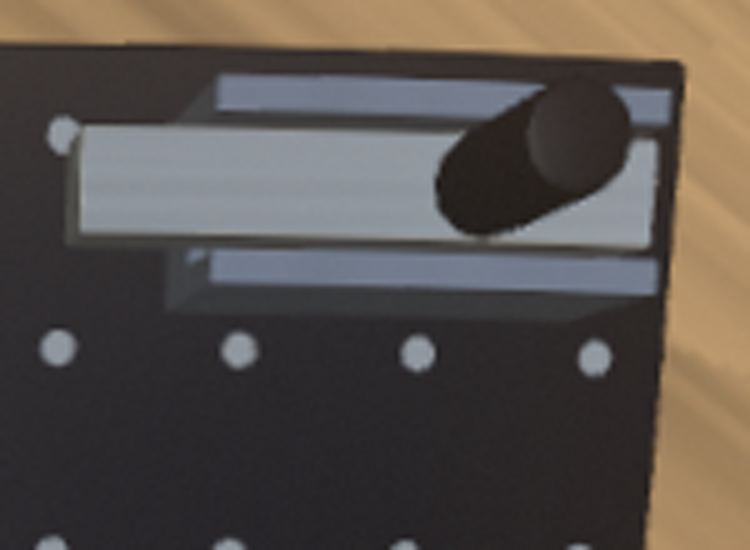

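```bash
cat > fx.py <<'E'
from h import *
from scipy.optimize import least_squares
c=np.load("wr6c.npy",allow_pickle=True).item()
a=lambda x,y:(x/5+210,y/5); b=lambda x,y:(x/5+210,y/5+125); cc=lambda x,y:(x/5+370,y/5)
F=[((-105,-80,8),a(33,52)),((95,-80,8),b(94,574)),((-105,165,8),cc(684,63)),((95,165,8),(485.5,239.3)),
 ((-65,-12,30),a(435,273)),((-65,12,30),a(584,270)),((-7,-12,30),b(440,17)),((-7,12,30),b(584,17))]
M=np.array([f[0] for f in F],float);U=np.array([f[1] for f in F])
def W(q,M):
    th=q[2];R=np.array([[np.cos(th),-np.sin(th),0],[np.sin(th),np.cos(th),0],[0,0,1]]);return M@R.T+[q[0],q[1],0]
if __name__=="__main__":
    r=least_squares(lambda q:(proj(c,W(q,M))-U).ravel(),[611,-163,0.583],x_scale=[1,1,.01])
    print(r.x,np.degrees(r.x[2]));print(r.fun.reshape(-1,2).round(1))
    k=back(c,[cc(580,133)],82)[0];th=r.x[2]
    R=np.array([[np.cos(th),-np.sin(th)],[np.sin(th),np.cos(th)]]);print('knob',k,R.T@(k[:2]-r.x[:2]))
    # plate in tool frame: rear top corners from the wrist image
    s=bot.sense()
E
python3 fx.py
```

```text
[ 6.11708630e+02 -1.64564573e+02  5.86002313e-01] 33.5754593059174
[[-1.6 -1.5]
 [-1.   1.3]
 [ 2.  -1.2]
 [ 1.   1. ]
 [-0.3 -0.3]
 [ 0.3  0.1]
 [-0.4  0.8]
 [ 0.1  0.7]]
knob [ 482.64610197 -109.10438151   82.        ] [-76.85808918 117.58317473]
```

```bash
cat >> h.py <<'E'
FX=np.array([611.7,-164.6,0]);FA=33.58
fm=np.array([np.cos(np.radians(FA)),np.sin(np.radians(FA)),0]);fn=np.array([-fm[1],fm[0],0])
RF=Rtool(FA+90,30,FA+180)
def fx(x,y,z): return FX+x*fm+y*fn+np.array([0,0,z])
def tofx(p): d=np.array(p)-FX; return np.array([d@fm,d@fn,p[2]])
E
python3 - <<'E'
from h import *
a=fx(-210,0,220);plan(a,RF,n=9)
plan(fx(-210,0,45),RF,n=5,p0=a,R0=RF)
E
```

```text
n 9 d [270.3  -2.3  21. ] ang 30.0
[[0.2002, -0.0017, 0.0156, -0.0001, -0.0093, -0.0], [0.2008, -0.0016, 0.0039, -0.0001, -0.0093, -0.0], [0.2007, -0.0016, -0.0077, -0.0001, -0.0093, -0.0], [0.1999, -0.0015, -0.0194, -0.0001, -0.0093, -0.0], [0.1985, -0.0015, -0.031, -0.0001, -0.0093, -0.0], [0.1963, -0.0014, -0.0425, -0.0001, -0.0093, -0.0], [0.1935, -0.0013, -0.0538, -0.0001, -0.0093, -0.0], [0.1901, -0.0013, -0.0649, -0.0001, -0.0093, -0.0], [0.186, -0.0012, -0.0759, -0.0001, -0.0093, -0.0]]
n 5 d [ 87.5   0.  151.6] ang 0.0
[[0.1167, 0.0, 0.2021, 0.0, 0.0, 0.0], [0.1167, 0.0, 0.2021, 0.0, 0.0, 0.0], [0.1167, 0.0, 0.2021, 0.0, 0.0, 0.0], [0.1167, 0.0, 0.2021, 0.0, 0.0, 0.0], [0.1167, 0.0, 0.2021, 0.0, 0.0, 0.0]]
```

servo_tool([
  [0.2,-0.0017,0.0156,-0.0001,-0.0093,0],
  [0.201,-0.0016,0.004,-0.0001,-0.0093,0],
  [0.201,-0.0016,-0.0077,-0.0001,-0.0093,0],
  [0.2,-0.0015,-0.0194,-0.0001,-0.0093,0],
  [0.1985,-0.0015,-0.031,-0.0001,-0.0093,0],
  [0.196,-0.0014,-0.0425,-0.0001,-0.0093,0],
  [0.1935,-0.0013,-0.0538,-0.0001,-0.0093,0],
  [0.19,-0.0013,-0.065,-0.0001,-0.0093,0],
  [0.186,-0.0012,-0.076,-0.0001,-0.0093,0],
  [0,0,0,0,0,0],
])

```text
time_s: 10.85
tcp_pos: [435.1, -282.1, 218.9]
eef_rot: [[-0.725, -0.548, 0.418], [-0.473, 0.837, 0.276], [-0.501, 0.003, -0.866]]
ft_force: [0.2, 0.6, -1.8]
gripper_width: 0.613
```

servo_tool([
  [0.08,0,0.1386,0,0,0],
  [0.1167,0,0.202,0,0,0],
  [0.1167,0,0.202,0,0,0],
  [0.1167,0,0.202,0,0,0],
  [0.1167,0,0.202,0,0,0],
  [0.037,0,0.064,0,0,0],
  [0,0,0,0,0,0],
  [0,0,0,0,0,0],
])

```text
time_s: 11.85
tcp_pos: [438.1, -281.4, 45.4]
eef_rot: [[-0.721, -0.552, 0.419], [-0.477, 0.834, 0.277], [-0.502, -0.0, -0.865]]
ft_force: [0.2, -0.4, -2.4]
gripper_width: 0.615
```

Run:
```python
from h import *
s=bot.sense(); print(s['time_s'],tofx(s['tcp_pos']),s['qpos'].round(2))
i=bot.get_image("side"); crop(i,290,170,490,320,4,"pics/side7z.png")
i=bot.get_image("top"); crop(i,300,190,460,310,5,"pics/top7z.png"); np.save("top7.npy",i)
plan(fx(-190,0,19),RF,n=3)
```

```text
11.85 [-209.2432441    -1.25799133   45.40048664] [-1.02  0.49 -0.64  0.46  0.53 -1.61]
n 3 d [-3.6  1.3 32.5] ang 0.2
[[-0.008, 0.0029, 0.0722, -0.0001, 0.0001, -0.0001], [-0.008, 0.0028, 0.0722, -0.0001, 0.0001, -0.0001], [-0.0081, 0.0028, 0.0722, -0.0001, 0.0001, -0.0001]]
```

View pics/side7z.png

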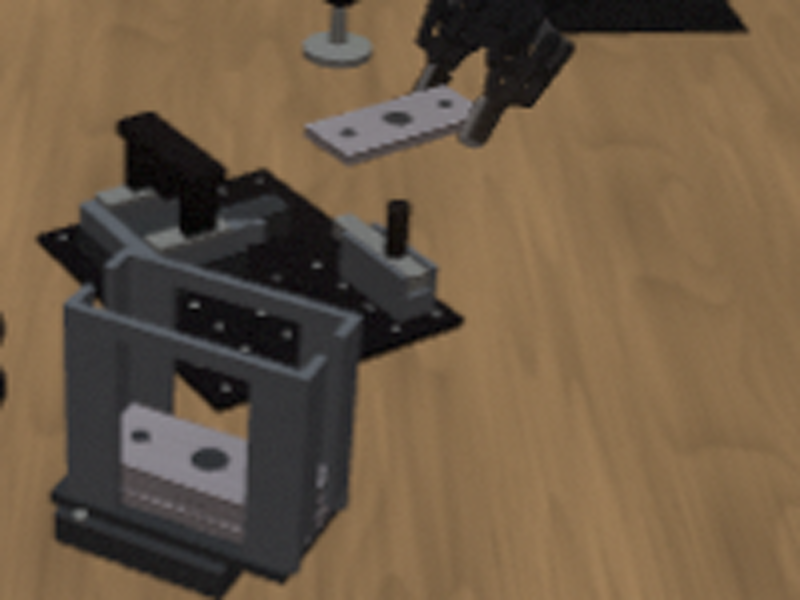

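View pics/top7z.png

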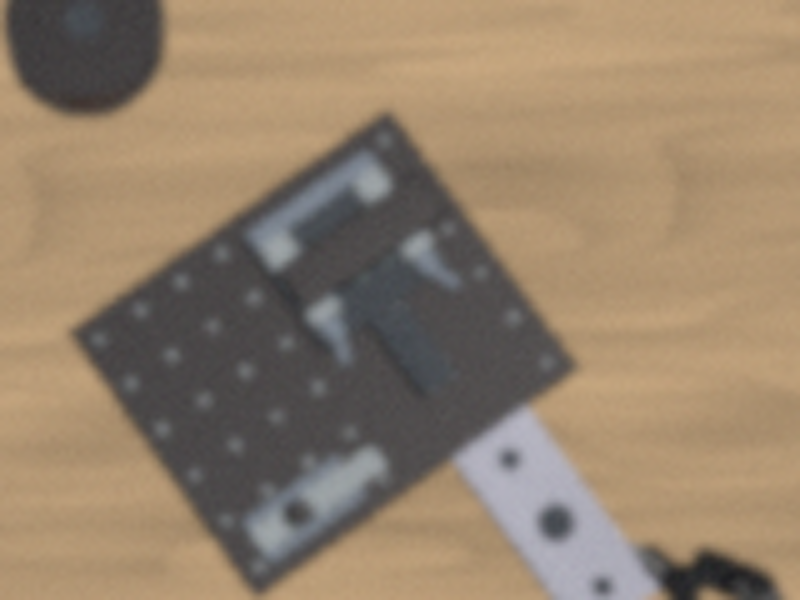

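Run:
```python
from h import *
T=bot.camera_info("top")
u=lambda p:[(a/5+300,b/5+190) for a,b in p]
H=back(T,u([(602,587),(556,522),(511,459)]),69.5)
print([tofx(h).round(1) for h in H])
B=back(T,u([(388,112),(575,368),(255,592),(72,330)]),8)
print([tofx(h).round(1) for h in B])
print([tofx(h).round(1) for h in back(T,u([(437,385),(375,300),(414,398),(454,377)]),30)])
i=np.load("top7.npy"); crop(i,350,225,450,300,8,"pics/top7zz.png")
```

```text
[array([-215.4,   -1.6,   69.5]), array([-170.1,   -2.1,   69.5]), array([-125.7,   -2.4,   69.5])]
[array([ 89.8, -78.7,   8. ]), array([-106.3,  -78.4,    8. ]), array([-104.6,  162. ,    8. ]), array([ 90.5, 161.7,   8. ])]
[array([-66.1,   0.9,  30. ]), array([-2.6,  1.2, 30. ]), array([-64.5,  17. ,  30. ]), array([-68. , -10.3,  30. ])]
```

View pics/top7zz.png

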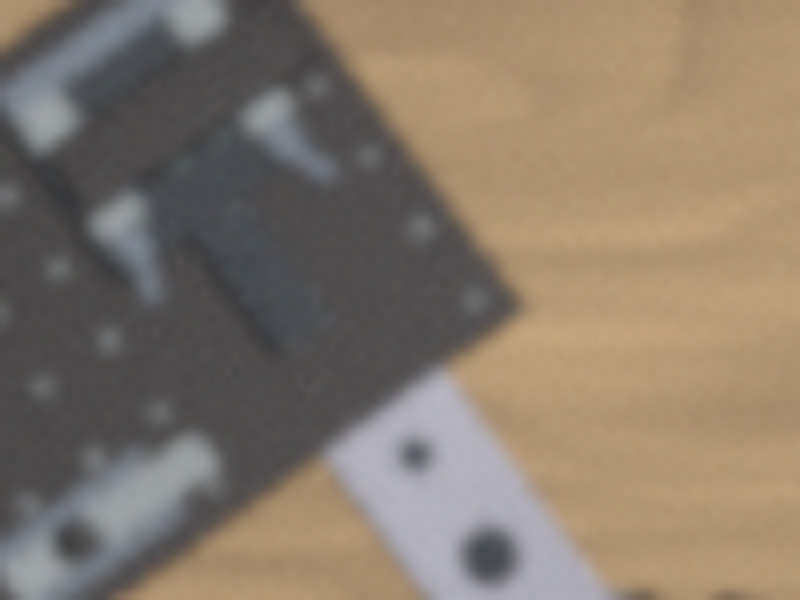

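servo_tool([
  [-0.008,0.003,0.072,0,0,0],
  [-0.008,0.003,0.072,0,0,0],
  [-0.008,0.003,0.072,0,0,0],
  [0,0,0,0,0,0],
  [0,0,0,0,0,0],
])

```text
time_s: 12.58
tcp_pos: [452.6, -268.6, 17.6]
eef_rot: [[-0.722, -0.551, 0.418], [-0.476, 0.834, 0.279], [-0.502, 0.003, -0.865]]
ft_force: [-0.3, -0.0, -2.2]
gripper_width: 0.618
```

Run:
```python
from h import *
s=bot.sense(); print(s['time_s'],tofx(s['tcp_pos']))
plan(fx(-120,0,18.5),RF,n=6)
```

```text
12.575 [-190.02852017    1.36256556   17.6344185 ]
n 6 d [-61.   -1.2  34.4] ang 0.2
[[-0.0678, -0.0013, 0.0382, 0.0, 0.0001, -0.0001], [-0.0678, -0.0014, 0.0382, 0.0, 0.0001, -0.0001], [-0.0678, -0.0014, 0.0382, 0.0, 0.0001, -0.0001], [-0.0678, -0.0014, 0.0382, 0.0, 0.0001, -0.0001], [-0.0678, -0.0015, 0.0381, 0.0, 0.0001, -0.0001], [-0.0679, -0.0015, 0.0381, 0.0, 0.0001, -0.0001]]
```

servo_tool([
  [-0.068,-0.0005,0.038,0,0,0],
  [-0.068,-0.0005,0.038,0,0,0],
  [-0.068,-0.0005,0.038,0,0,0],
  [-0.068,-0.0005,0.038,0,0,0],
  [-0.068,-0.0005,0.038,0,0,0],
  [-0.068,-0.0005,0.038,0,0,0],
  [0,0,0,0,0,0],
  [0,0,0,0,0,0],
])

```text
time_s: 13.58
tcp_pos: [511.2, -230.4, 18.8]
eef_rot: [[-0.722, -0.551, 0.418], [-0.476, 0.834, 0.279], [-0.502, 0.003, -0.865]]
ft_force: [0.5, -0.9, -2.7]
gripper_width: 0.616
```

Run:
```python
from h import *
s=bot.sense(); print(s['time_s'],tofx(s['tcp_pos']))
T=bot.camera_info("top")
i=bot.get_image("top");crop(i,320,195,440,285,6,"pics/top8z.png")
s=bot.sense(); print(s['time_s'],tofx(s['tcp_pos']))
i=bot.get_image("side");crop(i,290,170,450,290,5,"pics/side8z.png")
s=bot.sense(); print(s['time_s'],tofx(s['tcp_pos']))
```

```text
13.575 [-120.11388449    0.75264349   18.84970784]
13.625 [-120.28331393    0.63837641   18.86276898]
13.675 [-120.37628002    0.50402849   18.88975181]
```

View pics/top8z.png

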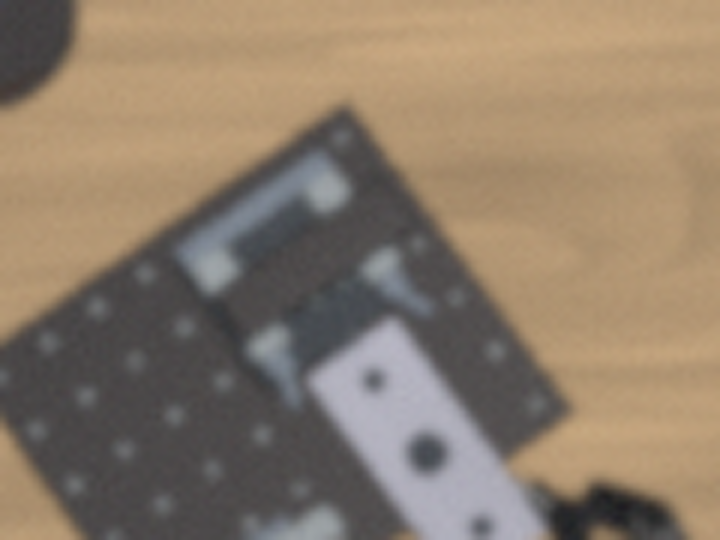

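View pics/side8z.png

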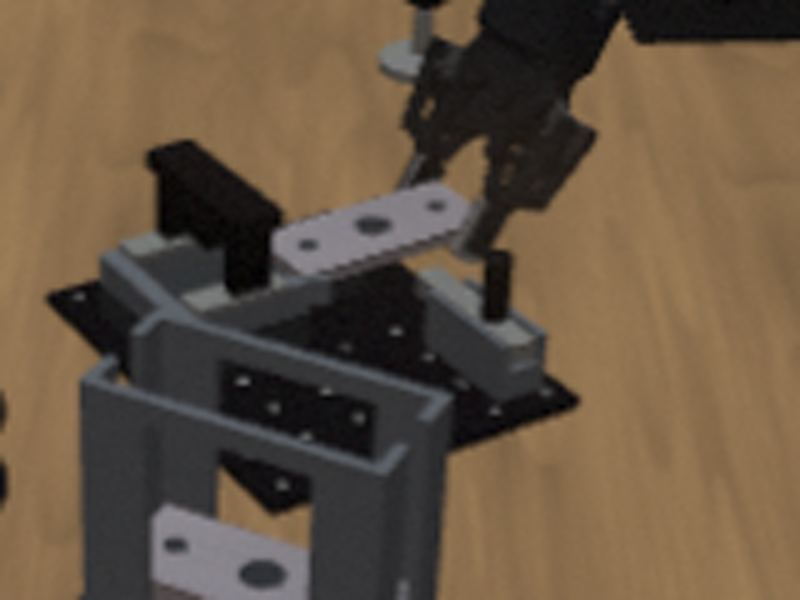

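Run:
```python
from h import *
T=bot.camera_info("top")
u=lambda p:[(a/6+320,b/6+195) for a,b in p]
print([tofx(h).round(1) for h in back(T,u([(483,526),(426,453),(374,380)]),43)])
print([tofx(h).round(1) for h in back(T,u([(345,105),(568,408)]),8)],'corner',[95,-80],[-105,-80])
print('lips',[tofx(h).round(1) for h in back(T,u([(383,265),(268,342),(326,188),(214,270)]),48)])
print('flare tips',[tofx(h).round(1) for h in back(T,u([(425,312),(297,402)]),46)])
```

```text
[array([-126.2,   -1.3,   43. ]), array([-80.7,   0.5,  43. ]), array([-36.2,   0.1,  43. ])]
[array([ 89.7, -78.2,   8. ]), array([-104.3,  -78.6,    8. ])] corner [95, -80] [-105, -80]
lips [array([  8. , -36.9,  48. ]), array([ 9.5, 33.1, 48. ]), array([ 56.2, -36.5,  48. ]), array([54.6, 34. , 48. ])]
flare tips [array([-23.2, -40.5,  46. ]), array([-23.2,  38.6,  46. ])]
```

Run:
```python
from h import *
plan(fx(-85,-0.5,18),RF,n=5)
```

```text
n 5 d [-30.2  -0.9  18.5] ang 0.3
[[-0.0402, -0.0012, 0.0247, 0.0, 0.0001, -0.0001], [-0.0402, -0.0012, 0.0247, 0.0, 0.0001, -0.0001], [-0.0402, -0.0013, 0.0247, 0.0, 0.0001, -0.0001], [-0.0402, -0.0013, 0.0246, 0.0, 0.0001, -0.0001], [-0.0402, -0.0013, 0.0246, 0.0, 0.0001, -0.0001]]
```

servo_tool([
  [-0.04,-0.003,0.0245,0,0,-0.0001],
  [-0.04,-0.003,0.0245,0,0,-0.0001],
  [-0.04,-0.001,0.0245,0,0,-0.0001],
  [-0.04,0,0.0245,0,0,-0.0001],
  [-0.04,0,0.0245,0,0,-0.0001],
  [0,0,0,0,0,0],
])

```text
time_s: 14.42
tcp_pos: [541.7, -211.5, 18.1]
eef_rot: [[-0.72, -0.554, 0.418], [-0.479, 0.832, 0.279], [-0.502, 0.001, -0.865]]
ft_force: [0.2, 0.5, -2.2]
gripper_width: 0.609
```

Run:
```python
from h import *
s=bot.sense(); print(s['time_s'],tofx(s['tcp_pos']),s['ft_force']@fm,s['ft_force']@fn,s['torque'])
i=bot.get_image("top");crop(i,320,195,440,285,6,"pics/top9z.png")
plan(fx(-55,-0.5,17.5),RF,n=5)
```

```text
14.425 [-84.26560235  -0.29630337  18.12599898] 0.4009169796159425 0.3309163590281357 [-4.14171517e-01  7.13724869e-01  7.66611786e-05]
n 5 d [-25.3  -0.2  15.4] ang 0.2
[[-0.0338, -0.0003, 0.0205, 0.0, 0.0001, 0.0], [-0.0338, -0.0003, 0.0205, 0.0, 0.0001, 0.0], [-0.0338, -0.0003, 0.0205, 0.0, 0.0001, 0.0], [-0.0338, -0.0003, 0.0204, 0.0, 0.0001, 0.0], [-0.0338, -0.0003, 0.0204, 0.0, 0.0001, 0.0]]
```

View pics/top9z.png

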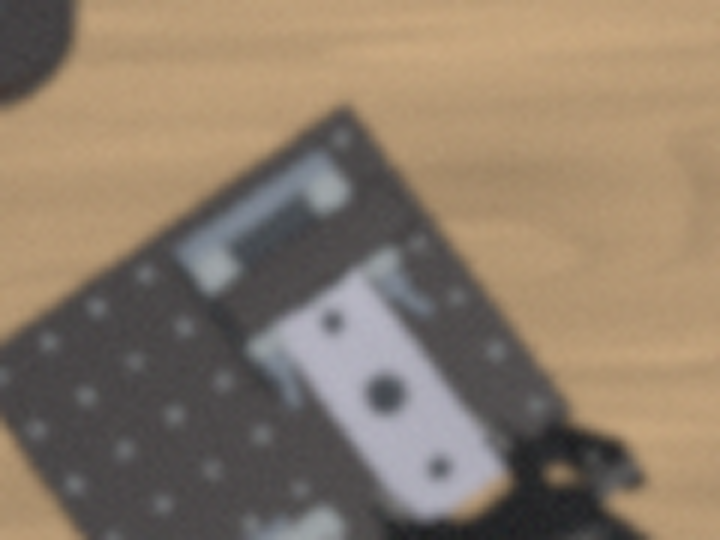

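No contact forces yet, the plate is between the rails. Continue.

servo_tool([
  [-0.034,0,0.0205,0,0,0],
  [-0.034,0,0.0205,0,0,0],
  [-0.034,0,0.0205,0,0,0],
  [-0.034,0,0.0205,0,0,0],
  [-0.034,0,0.0205,0,0,0],
  [0,0,0,0,0,0],
])

```text
time_s: 15.22
tcp_pos: [566.4, -195.1, 17.6]
eef_rot: [[-0.72, -0.554, 0.418], [-0.479, 0.832, 0.279], [-0.502, 0.001, -0.865]]
ft_force: [-0.1, 0.2, -1.9]
gripper_width: 0.617
```

Run:
```python
from h import *
s=bot.sense(); print(s['time_s'],tofx(s['tcp_pos']),s['ft_force']@fm,s['ft_force']@fn,s['torque'])
i=bot.get_image("top");crop(i,320,195,440,285,6,"pics/top10z.png")
plan(fx(-46,-0.5,16.8),RF,n=3)
```

```text
15.225 [-54.60849073  -0.34912672  17.6483605 ] 0.04953294423970905 0.19503016471132448 [-0.46757481  0.70753859 -0.0254166 ]
n 3 d [-7.3 -0.2  5.2] ang 0.2
[[-0.0162, -0.0004, 0.0115, 0.0001, 0.0001, 0.0], [-0.0162, -0.0003, 0.0114, 0.0001, 0.0001, 0.0], [-0.0162, -0.0003, 0.0114, 0.0001, 0.0001, 0.0]]
```

View pics/top10z.png

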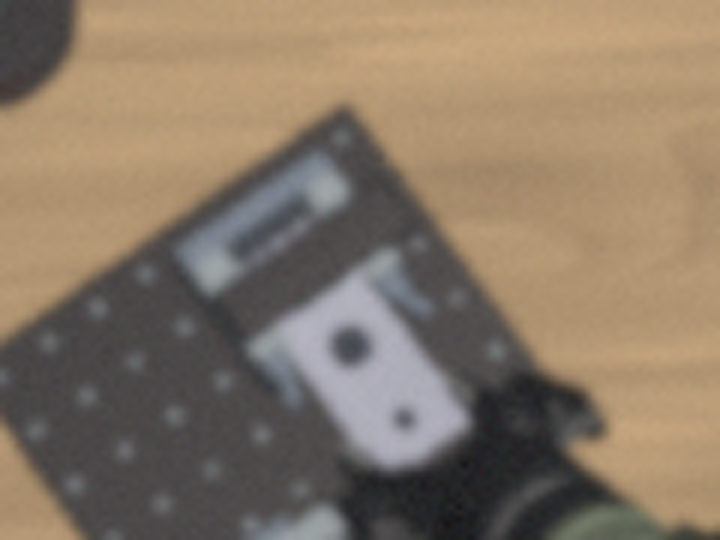

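servo_tool([
  [-0.016,0,0.0115,0,0,0],
  [-0.016,0,0.0115,0,0,0],
  [-0.016,0,0.0115,0,0,0],
  [0,0,0,0,0,0],
])

```text
time_s: 15.78
tcp_pos: [573.6, -190.4, 16.8]
eef_rot: [[-0.72, -0.554, 0.418], [-0.479, 0.833, 0.279], [-0.502, 0.001, -0.865]]
ft_force: [0.4, 0.9, -2.3]
gripper_width: 0.614
```

servo_tool([
  [-0.0115,0,0.0067,0,0,0],
  [-0.0115,0,0.0067,0,0,0],
  [0,0,0,0,0,0],
])

```text
time_s: 16.15
tcp_pos: [576.9, -188.3, 16.8]
eef_rot: [[-0.72, -0.554, 0.418], [-0.478, 0.833, 0.278], [-0.502, 0.001, -0.865]]
ft_force: [0.8, -0.2, -2.1]
gripper_width: 0.615
```

Run:
```python
from h import *
s=bot.sense(); print(s['time_s'],tofx(s['tcp_pos']),s['ft_force']@fm,s['ft_force']@fn,s['torque'])
```

```text
16.15 [-42.14929864  -0.50875905  16.80515066] 0.5598732979401438 -0.6177185199310667 [-0.48156945  0.72754985  0.0062897 ]
```

Keep nudging in ~1.5 mm steps until contact.

servo_tool([
  [-0.0087,0,0.005,0,0,0],
  [0,0,0,0,0,0],
])

```text
time_s: 16.4
tcp_pos: [577.1, -187.9, 16.3]
eef_rot: [[-0.722, -0.553, 0.416], [-0.478, 0.833, 0.277], [-0.5, 0.001, -0.866]]
ft_force: [-4.5, -2.3, -2.3]
gripper_width: 0.615
```

servo_tool([
  [-0.0087,0,0.005,0,0,0],
  [0,0,0,0,0,0],
])

```text
time_s: 16.65
tcp_pos: [577.1, -187.8, 15.8]
eef_rot: [[-0.724, -0.551, 0.414], [-0.477, 0.834, 0.276], [-0.498, 0.002, -0.867]]
ft_force: [-11.1, -5.6, 0.8]
gripper_width: 0.618
```

servo_tool([
  [-0.0087,0,0.005,0,0,0],
  [0,0,0,0,0,0],
])

```text
time_s: 16.9
tcp_pos: [577.1, -187.7, 15.7]
eef_rot: [[-0.726, -0.55, 0.413], [-0.477, 0.835, 0.274], [-0.496, 0.002, -0.869]]
ft_force: [-18.6, -9.2, 8.3]
gripper_width: 0.619
```

Run:
```python
from h import *
s=bot.sense(); print(s['time_s'],tofx(s['tcp_pos']),s['ft_force']@fm,s['ft_force']@fn,s['torque'])
i=bot.get_image("top");crop(i,340,205,420,265,9,"pics/top11z.png")
i=bot.get_image("side");crop(i,290,170,450,290,5,"pics/side11z.png")
T=bot.camera_info("top")
print('pred hole', (proj(T,[fx(0,0,40),fx(45,0,40),fx(-45,0,40),fx(65,0,40)])-[340,205])*9)
```

```text
16.9 [-41.61700824  -0.13291489  15.72900153] -20.614735075457062 2.6324214868566567 [-1.33255108  2.66216724  0.42087237]
pred hole [[316.63381539 392.85732385]
 [238.19988011 284.4063889 ]
 [395.70624119 502.19619946]
 [203.54380849 236.48889531]]
```

View pics/top11z.png

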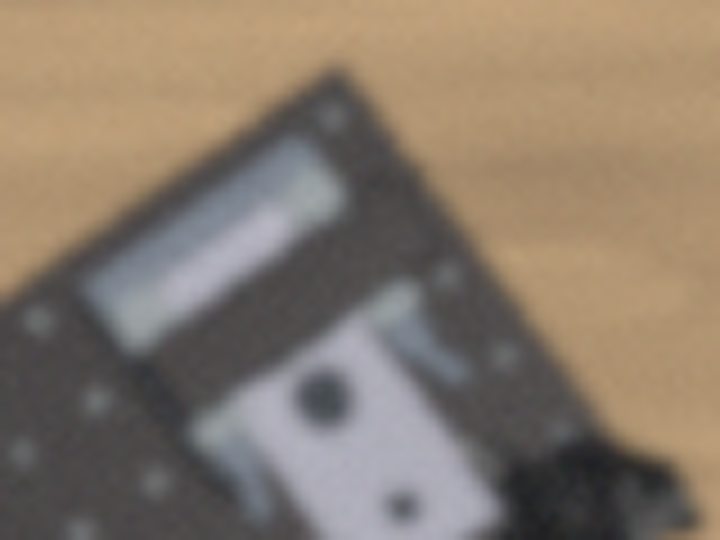

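View pics/side11z.png

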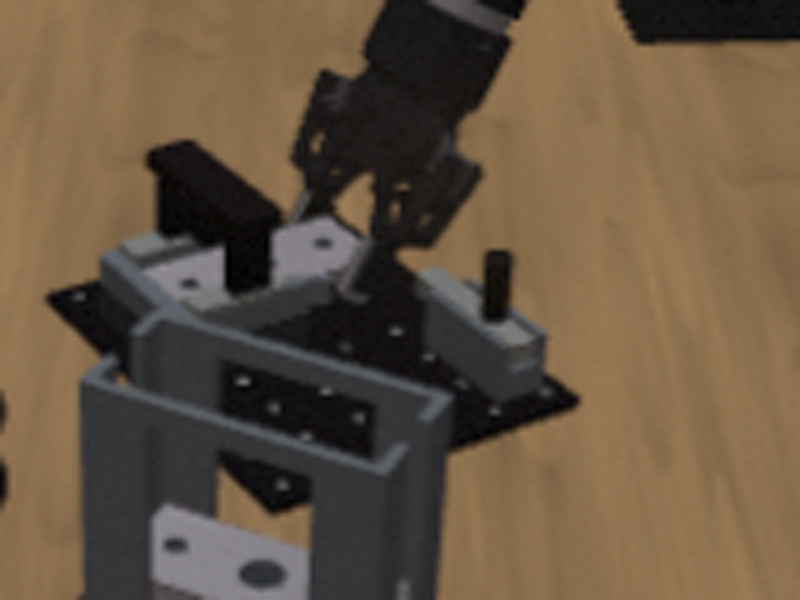

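servo_tool([
  [0,0,0,0,0,0],
  [0,0,0,0,0,0],
  [0,0,0,0,0,0],
  [0,0,0,0,0,0],
], gripper=50)

```text
time_s: 17.5
tcp_pos: [580.9, -185.7, 16.9]
eef_rot: [[-0.72, -0.554, 0.418], [-0.479, 0.833, 0.279], [-0.503, 0.0, -0.865]]
ft_force: [-0.8, 0.5, 0.4]
gripper_width: 0.799
```

Run:
```python
from h import *
s=bot.sense(); print(s['time_s'],tofx(s['tcp_pos']),s['ft_force'],s['gripper_width'])
i=bot.get_image("wrist");cv2.imwrite("pics/wr12.png",i[:,:,::-1])
i=bot.get_image("top");crop(i,340,205,420,265,9,"pics/top12z.png")
```

```text
17.5 [-37.34947945  -0.49318445  16.92021975] [-0.80143858  0.51824289  0.40088978] 0.7993107743632446
```

View pics/wr12.png

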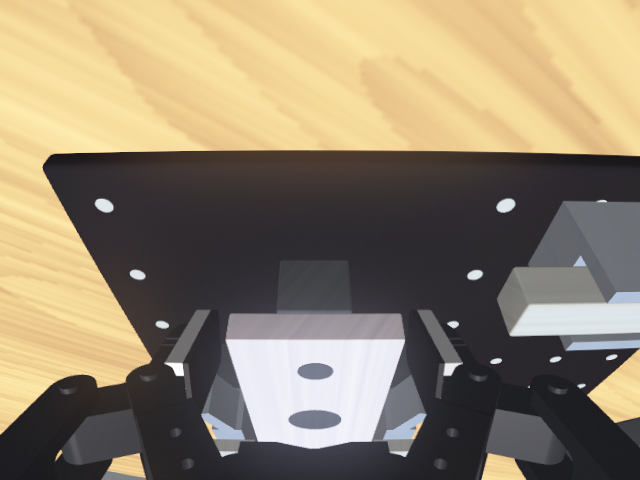

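View pics/top12z.png

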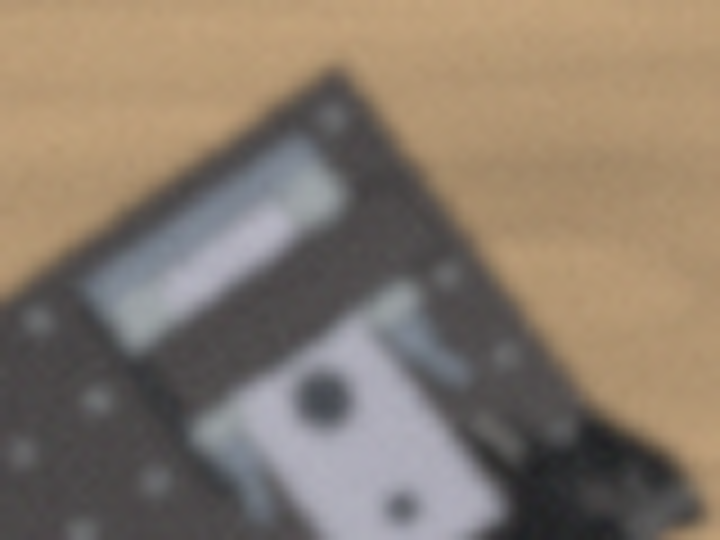

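Run:
```python
from h import *
c=bot.camera_info("wrist")
print([tofx(p).round(1) for p in back(c,[(229,340),(404,340),(315,371),(315,419)],40)])
print([tofx(p).round(1) for p in back(c,[(282,313),(347,313),(278,261)],30)][:2])
R=bot.sense()['eef_rot'];print((R.T@[0,0,1]).round(3))
```

```text
[array([-67.4, -25.5,  40. ]), array([-67.2,  25.4,  40. ]), array([-47.6,  -0.5,  40. ]), array([-4.2, -0.3, 40. ])]
[array([-66.4, -10.6,  30. ]), array([-66.4,   9.3,  30. ])]
[-0.502  0.001 -0.865]
```

servo_tool([
  [0,0,-0.1,0,0,0],
  [0,0,-0.2,0,0,0],
  [0,0,-0.3,0,0,0],
  [0,0,-0.3,0,0,0],
  [0,0,-0.3,0,0,0],
  [0,0,0,0,0,0],
])

```text
time_s: 18.35
tcp_pos: [505.9, -238.8, 176.5]
eef_rot: [[-0.719, -0.551, 0.423], [-0.479, 0.834, 0.273], [-0.503, -0.006, -0.864]]
ft_force: [0.2, 0.2, 0.1]
gripper_width: 0.799
```

Run:
```python
from h import *
s=bot.sense(); print(s['time_s'],tofx(s['tcp_pos']),s['ft_force'],s['qpos'].round(2))
c=bot.camera_info("wrist");np.save("wr13c.npy",c,allow_pickle=True)
i=bot.get_image("wrist");cv2.imwrite("pics/wr13.png",i[:,:,::-1]);np.save("wr13.npy",i)
```

```text
18.35 [-129.20428952   -3.26870678  176.4584476 ] [0.2010845  0.20138978 0.0957112 ] [-0.85  0.3  -0.5   0.69  0.52 -1.42]
```

View pics/wr13.png

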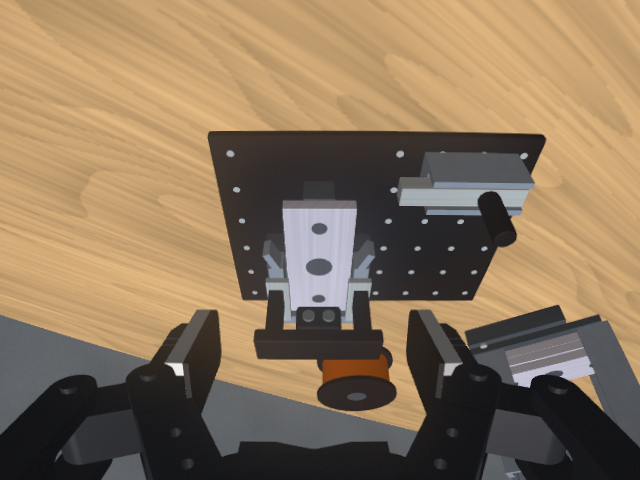

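Run:
```python
from h import *
RK=Rtool(FA,0,0)
a=fx(-77,162,150)
plan(a,RK,n=12)
plan(fx(-77,162,58),RK,n=3,p0=a,R0=RK)
```

```text
n 12 d [-32.5 164.2  46.7] ang 93.9
[[-0.0181, 0.0912, 0.026, 0.0054, 0.0055, 0.0203], [-0.0071, 0.0937, 0.0224, 0.0054, 0.0055, 0.0203], [0.0042, 0.0946, 0.0191, 0.0054, 0.0055, 0.0203], [0.0156, 0.0939, 0.0162, 0.0054, 0.0055, 0.0203], [0.027, 0.0917, 0.0138, 0.0054, 0.0055, 0.0203], [0.038, 0.088, 0.0118, 0.0054, 0.0055, 0.0203], [0.0485, 0.0828, 0.0104, 0.0054, 0.0055, 0.0203], [0.0583, 0.0764, 0.0095, 0.0054, 0.0055, 0.0203], [0.0673, 0.0686, 0.0092, 0.0054, 0.0055, 0.0203], [0.0752, 0.0599, 0.0095, 0.0054, 0.0055, 0.0203], [0.0819, 0.0502, 0.0103, 0.0054, 0.0055, 0.0203], [0.0872, 0.0398, 0.0117, 0.0054, 0.0055, 0.0203]]
n 3 d [ 0.  0. 92.] ang 0.0
[[0.0, 0.0, 0.2044, 0.0, 0.0, 0.0], [0.0, 0.0, 0.2044, 0.0, 0.0, 0.0], [0.0, 0.0, 0.2044, 0.0, 0.0, 0.0]]
```

servo_tool([
  [-0.018,0.091,0.026,0.0054,0.0055,0.0203],
  [-0.007,0.094,0.022,0.0054,0.0055,0.0203],
  [0.004,0.095,0.019,0.0054,0.0055,0.0203],
  [0.016,0.094,0.016,0.0054,0.0055,0.0203],
  [0.027,0.092,0.014,0.0054,0.0055,0.0203],
  [0.038,0.088,0.012,0.0054,0.0055,0.0203],
  [0.048,0.083,0.01,0.0054,0.0055,0.0203],
  [0.058,0.076,0.0095,0.0054,0.0055,0.0203],
  [0.067,0.069,0.009,0.0054,0.0055,0.0203],
  [0.075,0.06,0.0095,0.0054,0.0055,0.0203],
  [0.082,0.05,0.01,0.0054,0.0055,0.0203],
  [0.087,0.04,0.012,0.0054,0.0055,0.0203],
], gripper=255, newtons=40)

```text
time_s: 19.9
tcp_pos: [456.5, -69.2, 147.8]
eef_rot: [[-0.552, 0.834, -0.005], [0.833, 0.553, 0.006], [0.008, -0.0, -1.0]]
ft_force: [-0.3, 0.5, -0.4]
gripper_width: -0.002
```

servo_tool([
  [0,0,0,0,0,0],
  [0,0,0,0,0,0],
])

```text
time_s: 20.15
tcp_pos: [457.0, -70.5, 148.3]
eef_rot: [[-0.557, 0.831, -0.002], [0.831, 0.557, 0.005], [0.005, 0.002, -1.0]]
ft_force: [0.4, 0.5, 0.2]
gripper_width: -0.001
```

Run:
```python
from h import *
s=bot.sense(); print(s['time_s'],tofx(s['tcp_pos']),s['ft_force'],s['gripper_width'])
RK=Rtool(FA,0,0)
plan(fx(-77,162,58),RK,n=3)
c=bot.camera_info("wrist")
i=bot.get_image("wrist");cv2.imwrite("pics/wr14.png",i[:,:,::-1])
```

```text
20.15 [-76.80736409 163.92496522 148.25065618] [0.39843    0.480793   0.22407677] -0.0011359387341342742
n 3 d [-2.4 -0.3 90.2] ang 0.4
[[-0.0053, -0.0008, 0.2005, 0.0001, -0.0003, 0.0002], [-0.005, -0.0007, 0.2005, 0.0001, -0.0003, 0.0002], [-0.0046, -0.0005, 0.2005, 0.0001, -0.0003, 0.0002]]
```

View pics/wr14.png

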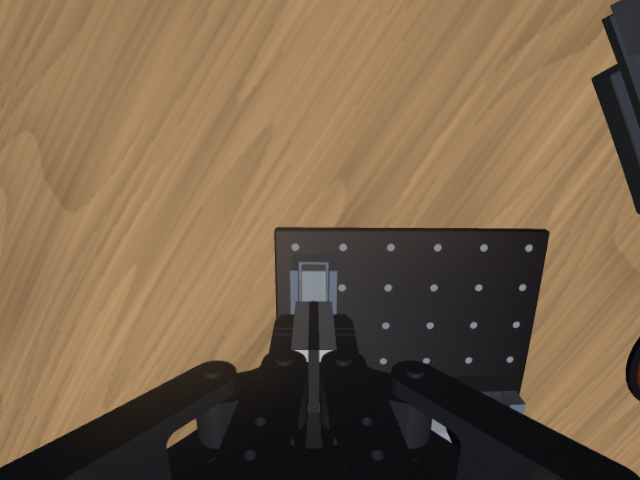

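servo_tool([
  [-0.003,0,0.2,0,0,0],
  [-0.003,0,0.2,0,0,0],
  [-0.003,0,0.18,0,0,0],
  [0,0,0,0,0,0],
  [0,0,0,0,0,0],
])

```text
time_s: 20.82
tcp_pos: [458.4, -71.7, 62.6]
eef_rot: [[-0.555, 0.832, -0.0], [0.832, 0.555, 0.005], [0.004, 0.002, -1.0]]
ft_force: [-0.1, 0.1, -0.5]
gripper_width: 0.001
```

servo_tool([
  [-0.05,0,0,0,0,0],
  [-0.05,0,0,0,0,0],
  [-0.05,0,0,0,0,0],
  [-0.05,0,0,0,0,0],
  [-0.05,0,0,0,0,0],
  [0,0,0,0,0,0],
])

```text
time_s: 21.58
tcp_pos: [479.2, -103.1, 61.5]
eef_rot: [[-0.555, 0.832, -0.001], [0.832, 0.555, 0.005], [0.004, 0.002, -1.0]]
ft_force: [-0.1, -0.7, -0.8]
gripper_width: 0.001
```

Run:
```python
from h import *
s=bot.sense(); print(s['time_s'],tofx(s['tcp_pos']),s['ft_force']@fm,s['ft_force']@fn)
i=bot.get_image("side");crop(i,290,170,450,290,5,"pics/side15z.png")
```

```text
21.575 [-76.38876199 124.49388643  61.53629303] -0.4161606848704905 -0.5165711762688774
```

View pics/side15z.png

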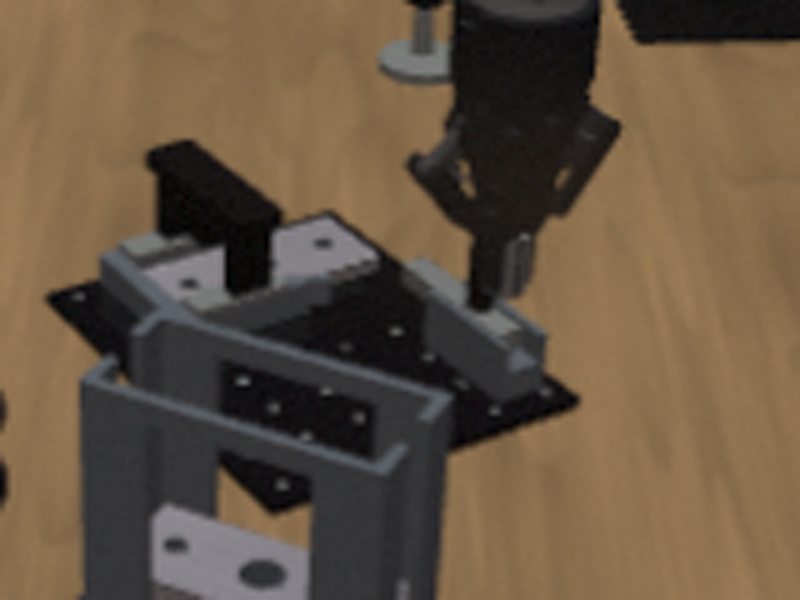

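servo_tool([
  [-0.047,0,0,0,0,0],
  [-0.047,0,0,0,0,0],
  [-0.047,0,0,0,0,0],
  [-0.047,0,0,0,0,0],
  [-0.047,0,0,0,0,0],
  [-0.047,0,0,0,0,0],
  [0,0,0,0,0,0],
])

```text
time_s: 22.5
tcp_pos: [503.3, -138.5, 61.5]
eef_rot: [[-0.555, 0.832, 0.0], [0.832, 0.555, 0.004], [0.004, 0.003, -1.0]]
ft_force: [-0.0, 0.6, 0.0]
gripper_width: 0.002
```

Run:
```python
from h import *
s=bot.sense(); print(s['time_s'],tofx(s['tcp_pos']),s['ft_force']@fm,s['ft_force']@fn)
i=bot.get_image("side");crop(i,290,170,450,290,5,"pics/side16z.png")
```

```text
22.5 [-75.83692562  81.68154589  61.54914332] 0.3185860765978203 0.5220938163136111
```

View pics/side16z.png

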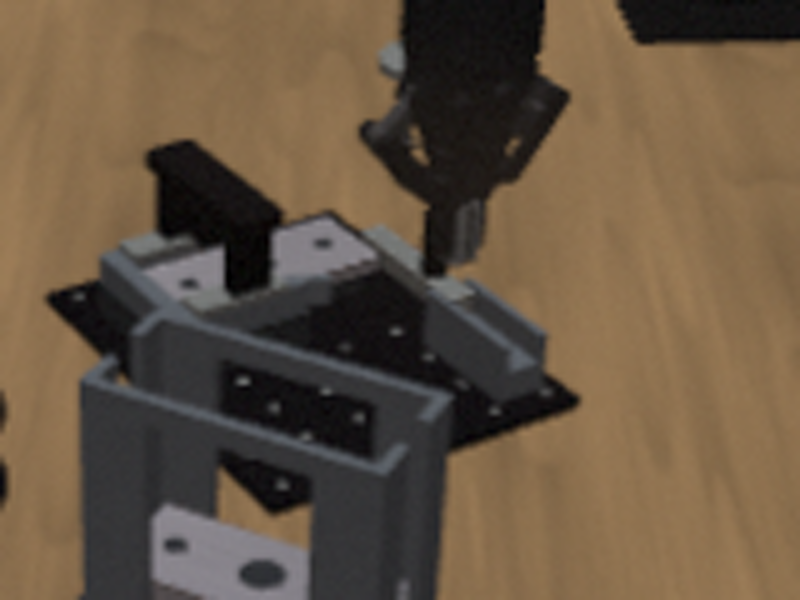

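servo_tool([
  [-0.03,0,0,0,0,0],
  [-0.03,0,0,0,0,0],
  [0,0,0,0,0,0],
])

```text
time_s: 22.92
tcp_pos: [507.8, -145.6, 61.5]
eef_rot: [[-0.555, 0.832, -0.001], [0.832, 0.555, 0.005], [0.004, 0.002, -1.0]]
ft_force: [-0.2, -1.0, -0.4]
gripper_width: -0.002
```

servo_tool([
  [-0.012,0,0,0,0,0],
  [0,0,0,0,0,0],
])

```text
time_s: 23.18
tcp_pos: [508.4, -146.6, 61.4]
eef_rot: [[-0.555, 0.832, -0.001], [0.832, 0.555, 0.005], [0.005, 0.002, -1.0]]
ft_force: [-0.5, 1.4, 0.6]
gripper_width: -0.001
```

servo_tool([
  [-0.012,0,0,0,0,0],
  [0,0,0,0,0,0],
])

```text
time_s: 23.42
tcp_pos: [509.4, -148.2, 61.4]
eef_rot: [[-0.555, 0.832, -0.001], [0.832, 0.555, 0.005], [0.005, 0.002, -1.0]]
ft_force: [-0.2, 1.6, 1.5]
gripper_width: -0.001
```

servo_tool([
  [-0.012,0,0,0,0,0],
  [0,0,0,0,0,0],
])

```text
time_s: 23.68
tcp_pos: [510.3, -149.5, 61.3]
eef_rot: [[-0.555, 0.832, -0.001], [0.832, 0.555, 0.006], [0.005, 0.002, -1.0]]
ft_force: [-1.3, 2.7, 0.9]
gripper_width: -0.001
```

Run:
```python
from h import *
s=bot.sense(); print(s['time_s'],tofx(s['tcp_pos']),s['ft_force']@fm,s['ft_force']@fn)
```

```text
23.675 [-76.14598367  68.67765376  61.32517744] 0.42514615205770423 2.972675520896708
```

servo_tool([
  [-0.012,0,0,0,0,0],
  [0,0,0,0,0,0],
])

```text
time_s: 23.92
tcp_pos: [510.3, -149.6, 61.2]
eef_rot: [[-0.556, 0.831, -0.003], [0.831, 0.556, 0.008], [0.009, 0.002, -1.0]]
ft_force: [-2.6, 5.8, 4.7]
gripper_width: -0.003
```

servo_tool([
  [-0.012,0,0,0,0,0],
  [0,0,0,0,0,0],
])

```text
time_s: 24.18
tcp_pos: [510.3, -149.7, 61.1]
eef_rot: [[-0.556, 0.831, -0.005], [0.831, 0.556, 0.011], [0.012, 0.002, -1.0]]
ft_force: [-6.0, 9.7, 9.4]
gripper_width: -0.001
```

servo_tool([
  [-0.012,0,0,0,0,0],
  [0,0,0,0,0,0],
])

```text
time_s: 24.42
tcp_pos: [510.2, -149.7, 61.0]
eef_rot: [[-0.557, 0.831, -0.006], [0.831, 0.557, 0.014], [0.015, 0.002, -1.0]]
ft_force: [-7.7, 13.2, 11.4]
gripper_width: 0.003
```

servo_tool([
  [0.05,0,0,0,0,0],
  [0.15,0,0,0,0,0],
  [0.1,0,-0.1,0,0,0],
  [0,0,-0.3,0,0,0],
  [0.1,0,-0.3,0,0,0],
  [0.2,0,-0.2,0,0,0],
  [0.2,0,0,0,0,0],
  [0,0,0,0,0,0],
  [0,0,0,0,0,0],
])

```text
time_s: 25.55
tcp_pos: [447.7, -55.7, 197.1]
eef_rot: [[-0.555, 0.832, -0.0], [0.832, 0.555, 0.004], [0.003, 0.002, -1.0]]
ft_force: [0.0, -0.4, 0.6]
gripper_width: 0.002
```

Run:
```python
from h import *
s=bot.sense(); print(s['time_s'],tofx(s['tcp_pos']),s['ft_force'])
c=bot.camera_info("wrist");np.save("wr17c.npy",c,allow_pickle=True)
i=bot.get_image("wrist");cv2.imwrite("pics/wr17.png",i[:,:,::-1])
i=bot.get_image("side");crop(i,290,170,450,290,5,"pics/side17z.png");cv2.imwrite("pics/side17.png",i[:,:,::-1])
i=bot.get_image("top");crop(i,240,170,440,320,4,"pics/top17z.png");cv2.imwrite("pics/top17.png",i[:,:,::-1])
T=bot.camera_info("top")
for n in ["spool","jar","marker"]:
    m=bot.masks_of("top",n)
    if m: ys,xs=np.nonzero(m[0]['pixels']); print(n,m[0]['confidence'],xs.mean(),ys.mean())
```

```text
25.55 [-76.4368645  181.41456625 197.06498318] [ 0.01312397 -0.42037885  0.64679835]
spool 0.79 316.2453450164293 194.46768893756845
jar 0.58 144.85743801652893 291.8181818181818
marker 0.84 491.9813953488372 281.19069767441863
```

View pics/side17z.png

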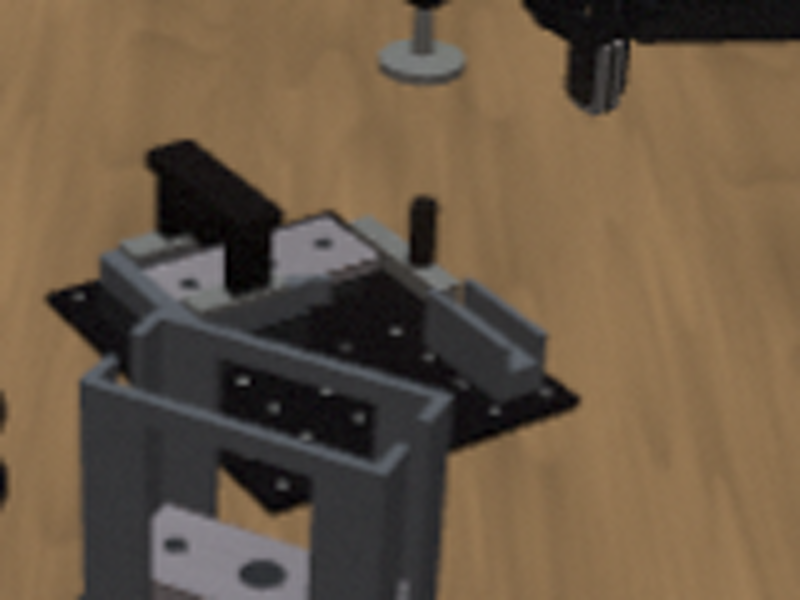

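View pics/top17z.png

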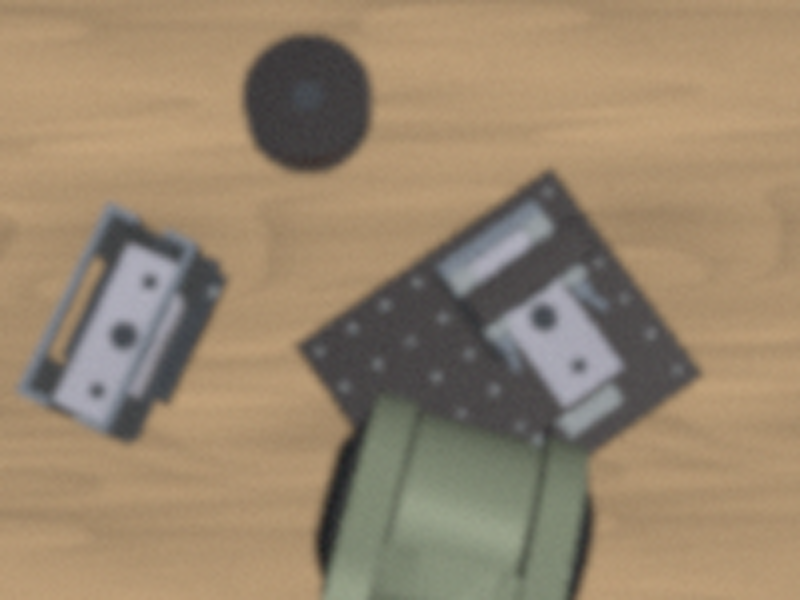

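View pics/wr17.png

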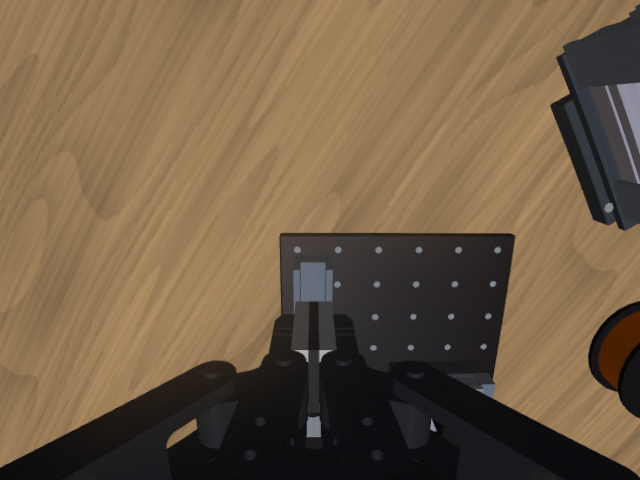

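Run:
```python
from h import *
S=bot.camera_info("side")
print(tofx(back(S,[(424/5+290,201/5+170)],82)[0]), 'before:',tofx(back(S,[(240+598/4,190+124/4)],82)[0]))
print(bot.job_done())
```

```text
[-75.4494734   51.43065124  82.        ] before: [-74.37624006 120.23856797  82.        ]
the job is handed in; nothing more can be done
None
```

I pulled the bottom plate out through the slot and slid it flat into the fixture until it met the end stop. After releasing it I pushed the bolt across behind it by its knob, then handed the job in at about 26 s.

**Plate:** Contact with the stop came within 1 mm of where I expected it, and I pressed to about 20 N. The top view shows the front edge at the stop. The wrist view before release-and-retreat shows the rear end flush with the tongue end.

**Bolt:** The knob stopped hard with the tool about 0.4 mm from the calculated end of travel, at about 15 N sideways. The side camera put the knob at fixture y = 51.4 mm, where 50 is fully across. That camera read about 2.7 mm high on the same knob before the push, so I take the bolt as fully across.

**Magazine:** The three remaining plates look flat in both the side and top views.

**Bystanders:** The spool, jar and marker stand moved less than 1 pixel in the top view.

**Disagreements:** The camera estimates of the fixture differed by 2 to 5 mm between views. I used the wrist-camera fit, and the insertion met no side force until the stop.

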